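# Fetch the green tub from behind the shakers

## Task

At the crepe counter the green-lidded topping tub stands at the back of the steel caddy, hemmed in by three shakers: first move all three shakers onto the black side tray, then take the green tub out and stand it in the middle of the round wooden board. With the tub on the board, put every shaker back in the caddy, centred on the pad that has the colour of its lid. Keep the shakers and tubs upright throughout and leave the black-lidded tub where it is.

Things in the scene. Friction and masses are not known exactly. Their poses are not given: they have to be found in the camera images.
- red_shaker_center (a point): Shaker with a red lid: upright steel cylinder 54 mm in diameter, 130 mm tall (lid: top 38 mm; straight-sided to 118 mm, then a low dome), about 0.24 kg. Point: on its axis, half-way up (65 mm above its foot), z upwards. Starts on the red pad. Best gripped 33 mm above this point, with the fingers closing along the line through the green tub: there the tips pass over the 60 mm tall tubs.
- blue_shaker_center (a point): Shaker with a blue lid: upright steel cylinder 54 mm in diameter, 130 mm tall (lid: top 38 mm; straight-sided to 118 mm, then a low dome), about 0.24 kg. Point: on its axis, half-way up (65 mm above its foot), z upwards. Starts on the blue pad. Best gripped 33 mm above this point, with the fingers closing along the line through the green tub: there the tips pass over the 60 mm tall tubs.
- yellow_shaker_center (a point): Shaker with a yellow lid: upright steel cylinder 54 mm in diameter, 130 mm tall (lid: top 38 mm; straight-sided to 118 mm, then a low dome), about 0.24 kg. Point: on its axis, half-way up (65 mm above its foot), z upwards. Starts on the yellow pad. Best gripped 33 mm above this point, with the fingers closing along the line through the green tub: there the tips pass over the 60 mm tall tubs.
- green_tub_center (a point): Tub to fetch: white, green lid, upright cylinder 56 mm in diameter, 60 mm tall, about 0.16 kg. Point: on its axis, half-way up (30 mm above its foot), z upwards. Stands on the caddy floor; shakers stand left, right and in front of it, axes 70 mm from its own; the 70 mm high back wall is 45 mm behind its axis. Once they are gone, grip it along the line parallel to that wall (and to the line through the two outer pads).
- black_tub_center (a point): Neighbouring tub with a black lid, same shape and size as the green one (56 mm in diameter, 60 mm tall). Point: on its axis, half-way up, z upwards. It stands in the caddy about 120 mm to the left or right of the green tub and is to be left alone.
- red_pad: Red non-slip pad, disc 72 mm in diameter, 3 mm thick, fixed on the floor (4 mm thick) of the steel caddy, an open rack 163 mm deep and 308 mm wide with a front lip 18 mm high, sides rising from 34 to 70 mm and a 70 mm back wall. Place of the red-lidded shaker. Origin: centre of its underside, 4 mm above the counter; its top is 3 mm higher. Axes: only z (up) has a meaning.
- blue_pad: Blue non-slip pad, disc 72 mm in diameter, 3 mm thick, fixed on the floor (4 mm thick) of the steel caddy, an open rack 163 mm deep and 308 mm wide with a front lip 18 mm high, sides rising from 34 to 70 mm and a 70 mm back wall. Place of the blue-lidded shaker. Origin: centre of its underside, 4 mm above the counter; its top is 3 mm higher. Axes: only z (up) has a meaning.
- yellow_pad: Yellow non-slip pad, disc 72 mm in diameter, 3 mm thick, fixed on the floor (4 mm thick) of the steel caddy, an open rack 163 mm deep and 308 mm wide with a front lip 18 mm high, sides rising from 34 to 70 mm and a 70 mm back wall. Place of the yellow-lidded shaker. Origin: centre of its underside, 4 mm above the counter; its top is 3 mm higher. Axes: only z (up) has a meaning.
- tray: The side area: fixed black plastic serving tray 270 by 140 mm, rim 14 mm high and 4 mm thick, floor 4 mm thick. Origin: centre of its underside, on the counter; x along its long side, y along its short side, z up. Room for the three shakers in a row along x, 80 mm apart. It lies to the left or right of the caddy.
- board: Round wooden serving board, fixed, 124 mm in diameter, 12 mm thick. Origin: centre of its underside, on the counter; z up. It lies on the other side of the caddy from the tray.
Mind the look-alikes: they are no part of the job. Leave any pink or red look-alike of the part that bears green_tub_center alone.

How it is judged:
On the way, in this order (a step that is already met when the one before it is completed fails the run):
1. all three shakers stand upright on the black side tray (x of red_shaker_center in the frame of tray between -0.115 and 0.115 m and y of red_shaker_center in the frame of tray between -0.05 and 0.05 m and height (world z) of each of red_shaker_center, blue_shaker_center, yellow_shaker_center below 0.077 m and angle between each of red_shaker_center, blue_shaker_center, yellow_shaker_center's own z axis and vertical below 0.12 rad and x of blue_shaker_center in the frame of tray between -0.115 and 0.115 m and y of blue_shaker_center in the frame of tray between -0.05 and 0.05 m and x of yellow_shaker_center in the frame of tray between -0.115 and 0.115 m and y of yellow_shaker_center in the frame of tray between -0.05 and 0.05 m), for 0.2 s.
2. the green tub stands in the middle of the round wooden board, while the three shakers are still on the tray (all of step 1 and horizontal distance between green_tub_center and board below 0.015 m and z of green_tub_center in the frame of board between 0.036 and 0.049 m and angle between green_tub_center's own z axis and vertical below 0.12 rad), for 0.2 s.
At the end, for the whole second after the job is handed in: The green tub stands upright on the round board, its axis within 15 mm of the board's centre; every shaker stands upright on the pad of its own lid colour, its axis within 12 mm of the pad's centre; all at rest (horizontal distance between green_tub_center and board below 0.015 m and z of green_tub_center in the frame of board between 0.036 and 0.049 m and angle between each of green_tub_center, red_shaker_center, blue_shaker_center, yellow_shaker_center's own z axis and vertical below 0.12 rad and horizontal distance between red_shaker_center and red_pad below 0.012 m and z of red_shaker_center in the frame of red_pad between 0.062 and 0.075 m and horizontal distance between blue_shaker_center and blue_pad below 0.012 m and z of blue_shaker_center in the frame of blue_pad between 0.062 and 0.075 m and horizontal distance between yellow_shaker_center and yellow_pad below 0.012 m and z of yellow_shaker_center in the frame of yellow_pad between 0.062 and 0.075 m and linear speed of each of red_shaker, blue_shaker, yellow_shaker, green_tub below 0.02 m/s); the robot touches nothing.
It fails at once if a shaker or a tub is tipped by more than about 35 degrees (angle between any of red_shaker_center, blue_shaker_center, yellow_shaker_center, green_tub_center, black_tub_center's own z axis and vertical above 0.6 rad).
It fails at once if the black-lidded tub is shifted by more than 20 mm (distance of black_tub_center from where it was at the start of the episode above 0.02 m).
It also fails if it takes over 147 s, if anything falls off the work surface, if the arm or the gripper's body presses on something with over 40 N, if the wrist force passes 120 N, or if a joint passes its speed limit or range.

## Robot

A 6-joint arm with a two-finger parallel gripper is mounted at the origin on the work surface. World frame = base frame: x ahead of the robot, y to its left, z up, the work surface at z = 0. Lengths are in m, angles in rad, forces in N, time in s.
With the tool pointing down it reaches from about 0.35 to 0.85 m from the base axis. Payload 8.1 kg.
Tool frame: the origin (TCP) lies on the centre line of the jaws, within the pads' length; the fingertips stand robot.finger_overhang ahead of it and the grasp point (between the pads) lies 5 mm behind it (robot.finger_overhang is the distance from the TCP to the fingertips, in m); z points along the fingers, y is the direction in which the jaws open and shut (so a half turn about z gives the same grasp; the last joint's range is limited). The gripper opens to 93 mm and grips with 3 to 60 N. Pads are 15 mm wide; open, the fingers measure 128 mm over their backs; the gripper's body (75 mm by 188 mm) begins 65 mm behind the grasp point.
Start: joints at [1.179, 0.13, 1.488, -0, 1.523, -0.085], TCP at [0.181, 0.572, 0.233] pointing down, gripper open.
Joint ranges: [-2.96, 2.96], [-0.89, 2.26], [0.02, 2.5], [-1.34, 4.48], [0, 2.73], [-2.66, 2.66]. Speed limits (rad/s): [2.39, 2.39, 2.79, 3.14, 3.14, 3.14].

## Interface

Orientations are given as a rotation vector (axis times angle).
In Python, from plant import robot gives the robot as it stands. The module is installed in compiled form; this text tells all that it offers.
- The arm moves only by the tool carry_out, never from a script. Its argument "commands" is a list that holds one entry, the list of rows, each a list of 4 numbers: the shift along the tool's x, y, z in cm, then the turn about the tool's z in degrees. In form: [[[tx, ty, tz, roll], ...]]. A call has 1 to 20 rows; each row shifts and turns the commanded pose from where the row before left it, along the tool's axes as they then stand; what a row does not reach is not made up. A row lasts 1/12 s, in which the tool goes at most 41.7 mm and 7.16 degrees, less where a joint would pass 70% of its speed; a pose out of reach is approached as far as the arm can. A call is refused whole if a number of a shift passes 4.17 or a number of a turn 7.16, either way. A call with a gripper value outside its range is refused whole. "claw" is the finger opening in cm, from 0 to 9.3, set as the call begins (left out, the last holds). The fingers move at their own pace and stop on an object; "grip_force" is the grip in N (left out, the last holds). Time passes only in rows, so rows that do not move let the fingers close. It gives the time, the measured TCP pose, the force and the opening at its end, in the units of the state.
- robot.read_state(): the state, without advancing time (a new reading comes with each control period).
- robot.read_camera(name): name is "side" or "top"; returns the picture (420x560x3 uint8, red, green, blue); there is no depth.
- robot.camera_params(name): a dict with "mtx" (3x3 intrinsics, pixels), "R" (3x3) and "t" (3): a world point X has camera coordinates R X + t. Camera axes: x right, y down, z forward; pixel columns grow to the right and rows downward; lengths in m; the calibration is good to about 2 mm. A picture is of the moment at which its call begins. camera_params takes no time and is no camera call.
- robot.close_job(): hands the job in, once; it reports no verdict.
The state is a dict: "t": time; "q": joint angles; "dq": joint speeds; "joint_torque": joint torques, N m; "tool_pos": TCP position; "orientation": TCP orientation; "force": force on the tool from outside, world axes, zero at the start; "wrist_torque": the same for the moment, N m; "opening": finger opening in m.
Only numpy, scipy, OpenCV 4.12 (cv2) and the standard library are available. Lean on these libraries where they do the work, as an engineer would, in place of code of your own. Each camera call takes 0.05 s, during which the arm holds its last target.

## Working session

There is one attempt and no reset: what is moved stays moved. The work goes in short steps, Python scripts to look and compute and a tool call to move; the robot and the scene stay as the last step left them, time stands still between calls to the robot, and variables do not carry over. Pictures are saved under pics/ and viewed, and the job is handed in when it is done.

Besides the shell and the picture viewer there is one more tool, called after ">>>" as name(argument=value, ...), one argument or row to a line, values as JSON. carry_out: Moves the arm, as the interface text tells. Its arguments: {"type":"object","properties":{"commands":{"type":"array","items":{"type":"array","items":{"type":"array","items":{"type":"number"}}}},"claw":{"type":"number"},"grip_force":{"type":"number"}},"required":["commands"]}

```bash
mkdir -p pics
python3 - <<'E'
from plant import robot
import cv2
s=robot.read_state();print(s);print(robot.finger_overhang)
for n in("side","top"):
    im=robot.read_camera(n);cv2.imwrite(f"pics/{n}0.png",im[:,:,::-1]);p=robot.camera_params(n);print(n,p, -p["R"].T@p["t"])
E
```

```text
{'t': 0.0, 'q': array([ 1.17858042e+00,  1.31177947e-01,  1.48928971e+00, -2.18027013e-05,
        1.52300102e+00, -8.53706880e-02]), 'dq': array([ 0.00213064, -0.00052152,  0.0018786 , -0.00142725,  0.00106663,
        0.00183638]), 'joint_torque': array([ 1.17494343e-03, -5.59836352e+01, -4.91767859e+01,  7.71988579e-02,
        3.49247362e-02, -1.36376702e-04]), 'tool_pos': array([0.18098861, 0.57147061, 0.23157168]), 'orientation': array([-4.80036248e-01, -3.10427228e+00,  2.87093357e-03]), 'force': array([-0.49257735,  0.28113782, -0.29502633]), 'wrist_torque': array([-0.00750914, -0.01511074,  0.01592142]), 'opening': 0.09280711441840495}
0.014
side {'mtx': array([[411.51490196,   0.        , 278.04370186],
       [  0.        , 411.51490196, 207.09313434],
       [  0.        ,   0.        ,   1.        ]]), 'R': array([[-0.916857  , -0.39918996,  0.00453962],
       [-0.24772331,  0.55997851, -0.79060561],
       [ 0.31305974, -0.72599686, -0.61230888]]), 't': array([0.53160144, 0.19272422, 0.65445628])} [0.33026088 0.57942174 0.55068498]
top {'mtx': array([[451.5789082 ,   0.        , 274.73714375],
       [  0.        , 451.5789082 , 212.13225739],
       [  0.        ,   0.        ,   1.        ]]), 'R': array([[ 0.00383273, -0.99998504,  0.00390148],
       [-0.99399375, -0.00423641, -0.1093548 ],
       [ 0.10936969, -0.00345892, -0.99399512]]), 't': array([6.88565173e-04, 5.66083795e-01, 9.38453461e-01])} [0.46004275 0.00633276 0.99471946]
```

View pics/side0.png

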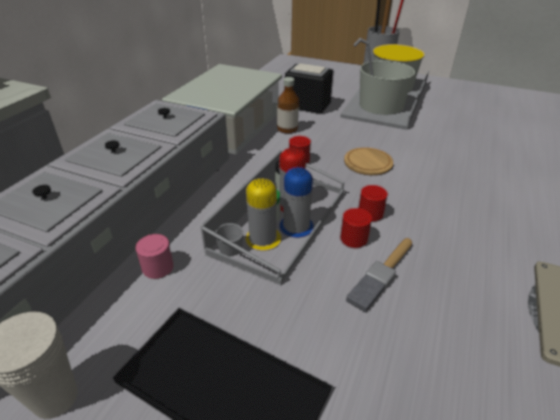

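View pics/top0.png

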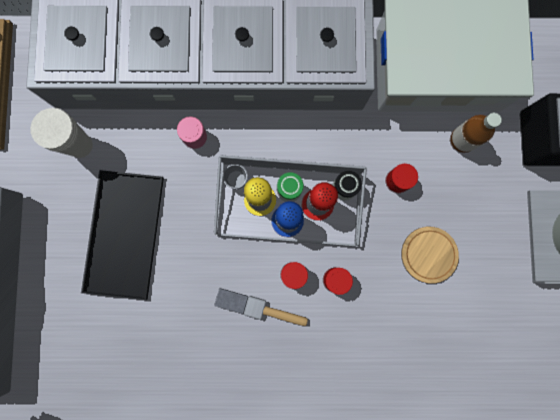

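The side view shows yellow (262,190), blue (298,180) and red (291,160) lids in the caddy, with the tray at the lower left and the board at (369,160). The top view shows yellow (258,192), green (290,185), red (323,195), blue (288,217), the black tub (348,183), the tray around (124,235) and the board (430,254). Red and pink look-alike tubs stand outside the caddy.

```bash
cat > h.py <<'E'
from plant import robot
import numpy as np, cv2
from scipy.spatial.transform import Rotation as Ro
P={n:robot.camera_params(n) for n in("side","top")}
def ray(n,px):
    p=P[n];d=p["R"].T@np.linalg.solve(p["mtx"],np.array([px[0],px[1],1.]));return -p["R"].T@p["t"],d
def onz(n,px,z):
    c,d=ray(n,px);return (c+d*(z-c[2])/d[2])
def proj(n,X):
    p=P[n];u=p["mtx"]@(p["R"]@np.asarray(X,float)+p["t"]);return u[:2]/u[2]
def two(a,b):
    (c1,d1),(c2,d2)=ray("top",a),ray("side",b);d1/=np.linalg.norm(d1);d2/=np.linalg.norm(d2)
    s=np.linalg.lstsq(np.c_[d1,-d2],c2-c1,rcond=None)[0];A=c1+s[0]*d1;B=c2+s[1]*d2
    return (A+B)/2,np.linalg.norm(A-B)
def snap(tag):
    o={}
    for n in("side","top"):
        im=robot.read_camera(n);o[n]=im;cv2.imwrite(f"pics/{n}_{tag}.png",im[:,:,::-1])
    return o
HUE={"yellow":[(24,34)],"blue":[(108,126)],"red":[(0,6),(174,180)],"green":[(45,80)]}
def blobs(im,c,smin=150,vmin=50,amin=40):
    h=cv2.cvtColor(im,cv2.COLOR_RGB2HSV);m=0
    for a,b in HUE[c]: m=m|cv2.inRange(h,(a,smin,vmin),(b,255,255))
    k,l,st,ce=cv2.connectedComponentsWithStats(m)
    return [(int(st[i,4]),*[int(v) for v in st[i,:4]],*np.round(ce[i],1)) for i in range(1,k) if st[i,4]>=amin]
def go(X,yaw=None):
    """tool-frame shift cm for TCP->X (world), current yaw = angle of tool y in xy plane mod 180"""
    s=robot.read_state();R=Ro.from_rotvec(s["orientation"]).as_matrix()
    print("pos",s["tool_pos"].round(4),"t",round(s["t"],2),"open",round(s["opening"],4),"yawY",np.degrees(np.arctan2(R[1,1],R[0,1])).round(2),"tilt",np.degrees(np.arccos(-R[2,2])).round(2),"q",s["q"].round(2))
    print("tool shift cm",(100*R.T@(np.asarray(X)-s["tool_pos"])).round(2))
E
python3 - <<'E'
from h import *
im={n:cv2.imread(f"pics/{n}0.png")[:,:,::-1].copy() for n in P}
for n in P:
    for c in HUE: print(n,c,blobs(im[n],c))
R=Ro.from_rotvec(robot.read_state()["orientation"]).as_matrix();print(R.round(3))
t=im["top"]; cv2.imwrite("pics/crop.png",cv2.resize(t[140:320,200:480],None,fx=2.8,fy=2.8,interpolation=2)[:,:,::-1])
# tray black mask
g=t.max(2); m=(g<45).astype(np.uint8); m[:150]=0;m[310:]=0;m[:,:75]=0;m[:,175:]=0
m=cv2.morphologyEx(m,cv2.MORPH_OPEN,np.ones((5,5)))
k,l,st,ce=cv2.connectedComponentsWithStats(m);i=1+st[1:,4].argmax();print(st[i],ce[i])
c=max(cv2.findContours((l==i).astype(np.uint8),0,1)[0],key=cv2.contourArea);b=cv2.boxPoints(cv2.minAreaRect(c));print(b)
for p in b: print(onz("top",p,0.0),onz("top",p,.014))
# board
h=cv2.cvtColor(t,cv2.COLOR_RGB2HSV);m=cv2.inRange(h,(8,60,80),(24,255,255));m[:210]=0;m[290:]=0;m[:,:390]=0;m[:,470:]=0
c=max(cv2.findContours(m,0,1)[0],key=cv2.contourArea);e=cv2.fitEllipse(cv2.convexHull(c));print(e,onz("top",e[0],.012))
E
```

```text
side yellow [(656, 374, 44, 50, 18, np.float64(398.0), np.float64(52.5)), (749, 246, 178, 31, 30, np.float64(260.7), np.float64(193.0)), (183, 246, 232, 35, 18, np.float64(265.4), np.float64(243.3))]
side blue [(595, 285, 168, 27, 27, np.float64(297.6), np.float64(181.7)), (107, 281, 223, 31, 14, np.float64(296.6), np.float64(231.7))]
side red [(730, 279, 136, 31, 35, np.float64(295.1), np.float64(153.3)), (1620, 341, 186, 46, 61, np.float64(362.9), np.float64(216.0))]
side green []
top yellow [(786, 244, 178, 32, 38, np.float64(258.5), np.float64(194.8))]
top blue [(123, 381, 32, 5, 33, np.float64(383.4), np.float64(47.7)), (762, 272, 201, 31, 36, np.float64(288.0), np.float64(217.8))]
top red [(670, 386, 164, 32, 29, np.float64(401.9), np.float64(177.7)), (793, 302, 183, 36, 37, np.float64(321.0), np.float64(199.5)), (556, 281, 262, 27, 27, np.float64(294.1), np.float64(275.1)), (605, 324, 268, 29, 27, np.float64(337.9), np.float64(280.5))]
top green [(195, 278, 173, 25, 26, np.float64(289.7), np.float64(186.7)), (142, 284, 179, 13, 13, np.float64(290.0), np.float64(184.9))]
[[-0.953  0.302 -0.001]
 [ 0.302  0.953 -0.002]
 [ 0.    -0.002 -1.   ]]
[ 99 171  18  10 160] [106.95625 175.25625]
[[ 99. 171.]
 [116. 171.]
 [116. 180.]
 [ 99. 180.]]
[0.66030472 0.3960064  0.        ] [0.65748616 0.39052201 0.014     ]
[0.66048021 0.35806355 0.        ] [0.65765919 0.35311318 0.014     ]
[0.64008441 0.35720229 0.        ] [0.63755044 0.35226404 0.014     ]
[0.63991233 0.39506155 0.        ] [0.63738079 0.38959045 0.014     ]
((429.8011779785156, 254.69215393066406), (55.36149215698242, 57.93410873413086), 132.23402404785156) [ 0.47670453 -0.33389414  0.012     ]
```

View pics/crop.png

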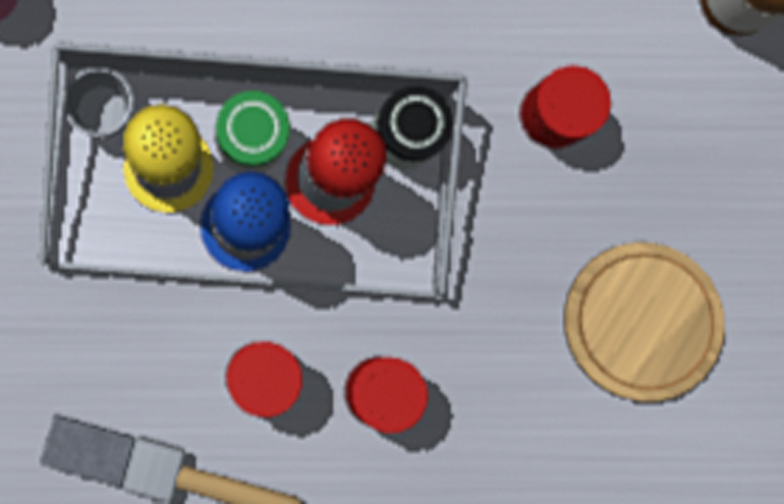

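Run:
```python
from h import *
im={n:cv2.imread(f"pics/{n}0.png")[:,:,::-1].copy() for n in P}
t=im["top"];h=cv2.cvtColor(t,cv2.COLOR_RGB2HSV)
# lid of shaker: topmost circle of blob
def mask(c,box,smin=120,vmin=40,src=h):
    m=0
    for a,b in HUE[c]: m=m|cv2.inRange(src,(a,smin,vmin),(b,255,255))
    z=np.zeros_like(m);x0,y0,x1,y1=box;z[y0:y1,x0:x1]=m[y0:y1,x0:x1];return z
for c,box in dict(yellow=(235,170,280,235),blue=(265,195,310,240),red=(300,175,345,225)).items():
    m=mask(c,box);ys,xs=np.nonzero(m)
    top=ys.min()
    # far half of lid outline is the circle's top: fit circle to upper contour points
    pts=[]
    for x in range(xs.min(),xs.max()+1):
        yy=ys[xs==x]
        if len(yy): pts.append((x,yy.min()))
    pts=np.array(pts,float);k=pts[:,1]<top+11;q=pts[k]
    A=np.c_[2*q,np.ones(len(q))];s=np.linalg.lstsq(A,(q**2).sum(1),rcond=None)[0];r=np.sqrt(s[2]+s[:2]@s[:2])
    print(c,"circle",s[:2].round(1),r.round(1),onz("top",s[:2],.125).round(4))
m=mask("green",(270,165,312,205),100)
c=max(cv2.findContours(m,0,1)[0],key=cv2.contourArea);cc=cv2.minEnclosingCircle(c);print("green",cc,onz("top",cc[0],.064).round(4),"diam",2*cc[1]/451.6*.93)
g=t.max(2);m=np.zeros(g.shape,np.uint8);m[172:196,335:362]=(g[172:196,335:362]<60)
c=max(cv2.findContours(m,0,1)[0],key=cv2.contourArea);cc=cv2.minEnclosingCircle(c);print("black",cc,onz("top",cc[0],.064).round(4))
for n,px in [("backL",(221.5,158.5)),("backR",(365.5,168.5))]: print(n,onz("top",px,.07))
cv2.imwrite("pics/tray.png",cv2.resize(t[150:320,60:190],None,fx=3.5,fy=3.5,interpolation=2)[:,:,::-1]);print(t[235,75:175].max(1))
```

```text
yellow circle [256.9 191.2] 13.6 [0.5965 0.0381 0.125 ]
blue circle [288.8 215. ] 13.8 [ 0.5502 -0.024   0.125 ]
red circle [323.5 199.2] 16.2 [ 0.5814 -0.0914  0.125 ]
green ((289.65069580078125, 185.4143829345703), 13.482172966003418) [ 0.6187 -0.0278  0.064 ] diam 0.05552887891223729
black ((348.5, 181.67391967773438), 15.80626106262207) [ 0.6272 -0.1508  0.064 ]
backL [0.67389001 0.11462093 0.07      ]
backR [ 0.65406992 -0.1856762   0.07      ]
[184 183 184 185 184 184 184 184 184 185 185 184 187 189 128  70  32   9
   9  11  17  55  61  61  60  61  60  59  61  59  59  61  60  60  60  61
  59  59  59  59  60  60  59  60  60  59  59  59  59  59  59  59  58  59
  60  59  58  58  58  58  58  59  58  58  57  57  57  58  56  56  57  56
  56  57  56  57  58  58  58  32  17  69  77  77 125 178 186 184 184 184
 185 185 184 184 184 184 184 183 183 183]
```

View pics/tray.png

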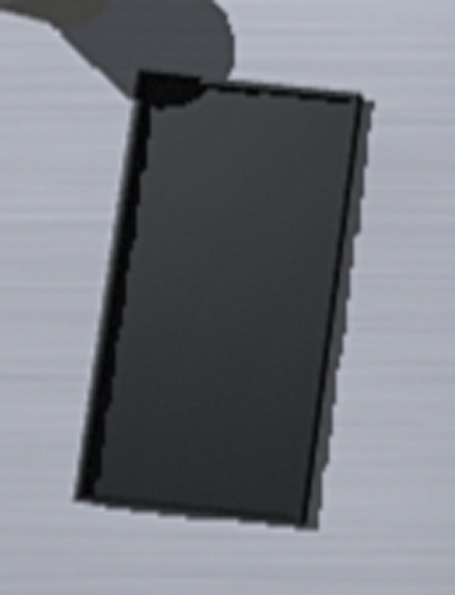

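Run:
```python
from h import *
im={n:cv2.imread(f"pics/{n}0.png")[:,:,::-1].copy() for n in P}
C=[(99.1,170.6),(163.4,177.1),(147.1,300),(81.4,292.9)]
W=np.array([onz("top",p,.014) for p in C]);print(W.round(4),[np.linalg.norm(W[i]-W[i-1]).round(3) for i in range(4)],W.mean(0))
d=W[1]-W[0]+W[2]-W[3];print("short yaw",np.degrees(np.arctan2(d[1],d[0])));d=W[0]-W[3]+W[1]-W[2];print("long",np.degrees(np.arctan2(d[1],d[0])))
pts={"red":onz("top",(324,197),.125),"yellow":onz("top",(256.9,191.2),.125),"blue":onz("top",(288.8,215),.125)}
v=im["side"].copy()
for c,p in pts.items():
    print(c,p.round(4))
    for z in (.007,.099,.137):
        u=proj("side",[p[0],p[1],z]);print(z,u.round(1));cv2.circle(v,tuple(int(round(a)) for a in u),1,(255,255,255),-1)
W=np.array([[.6187,-.0278,.064],[.4767,-.3339,.012],[.6272,-.1508,.064]])
for p in W: u=proj("side",p);cv2.circle(v,tuple(int(round(a)) for a in u),1,(0,255,0),-1)
cv2.imwrite("pics/sc.png",cv2.resize(v[120:280,190:400],None,fx=3.6,fy=3.6,interpolation=2)[:,:,::-1])
```

```text
[[0.6584 0.3903 0.014 ]
 [0.6445 0.2483 0.014 ]
 [0.3779 0.2749 0.014 ]
 [0.3924 0.4158 0.014 ]] [np.float64(0.267), np.float64(0.143), np.float64(0.268), np.float64(0.142)] [0.51828874 0.33235935 0.014     ]
short yaw -95.72240021347503
long -5.586013372202844
red [ 0.5858 -0.0924  0.125 ]
0.007 [292.4 202.7]
0.099 [293.6 166.9]
0.137 [294.1 150.7]
yellow [0.5966 0.0382 0.125 ]
0.007 [262.5 238. ]
0.099 [261.5 200.6]
0.137 [261.1 183.4]
blue [ 0.5503 -0.0239  0.125 ]
0.007 [296.  225.5]
0.099 [297.5 188.6]
0.137 [298.2 171.7]
```

View pics/sc.png

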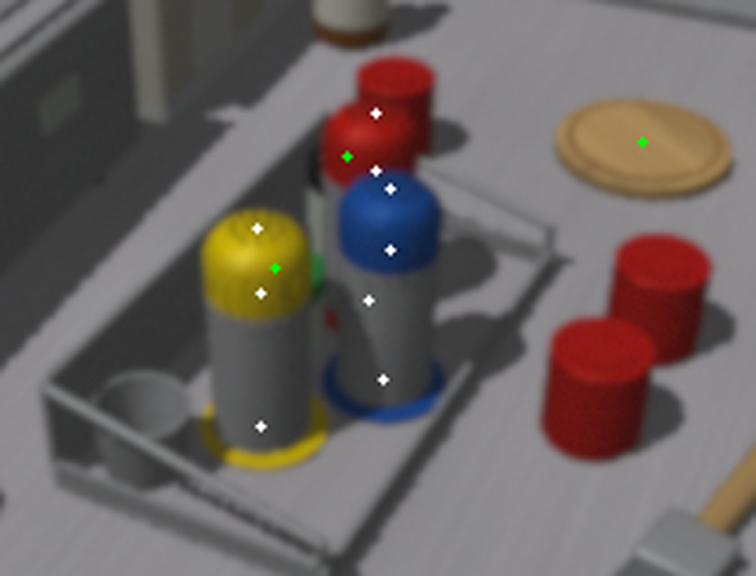

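Positions in both views agree: yellow (0.597, 0.038), blue (0.550, −0.024), red about (0.588, −0.091), green (0.619, −0.028). The tray centre is (0.518, 0.332), its short axis is at 84°, and its measured size is about right. I'll start with yellow.

>>> carry_out(
  commands=[
    [[-3.28,-2.25,0,0],[-3.28,-2.25,0,0],[-3.28,-2.25,0,0],[-3.28,-2.25,0,0],[-3.28,-2.25,0,0],[-3.28,-2.25,0,0],[-3.28,-2.25,0,0],[-3.28,-2.25,0,0],[-3.28,-2.25,0,0],[-3.28,-2.25,0,0],[-3.28,-2.25,0,0],[-3.28,-2.25,0,0],[-3.28,-2.25,0,0],[-3.28,-2.25,0,0],[-3.28,-2.25,0,0],[-3.28,-2.25,0,0],[-3.28,-2.25,0,0],[0,0,0,-7],[0,0,0,-7],[0,0,0,-7]],
  ],
  claw=9.3,
  grip_force=25,
)

```text
t: 1.77
tool_pos: [0.5972, 0.0379, 0.2316]
orientation: [0.1, -3.138, -0.0]
force: [0.1, -0.2, 0.2]
opening: 0.0931
```

>>> carry_out(
  commands=[
    [[0,0,0,-7],[0,0,0,-7],[0,0,0,-1.2],[0,0,0,0],[0,0,0,0]],
  ],
)

```text
t: 2.18
tool_pos: [0.5971, 0.039, 0.2323]
orientation: [0.502, -3.101, -0.0]
force: [-0.5, 0.1, 0.6]
opening: 0.0933
```

```bash
python3 -c "
from h import *
go([.5965,.0382,.100])"
```

```text
pos [0.5971 0.039  0.2323] t 2.18 open 0.0933 yawY 108.41 tilt 0.03 q [-0.02  0.13  1.49 -0.    1.52 -1.91]
tool shift cm [ 0.07 -0.06 13.23]
```

>>> carry_out(
  commands=[
    [[0,0,3,0],[0,0,3,0],[0,0,3,0],[0,0,2.2,0],[0,0,1.2,0],[0,0,0.8,0],[0,0,0,0],[0,0,0,0]],
  ],
)

```text
t: 2.85
tool_pos: [0.5979, 0.039, 0.1017]
orientation: [-0.507, 3.099, -0.0]
force: [-0.5, 0.3, 1.3]
opening: 0.0931
```

>>> carry_out(
  commands=[
    [[0,0,0,0],[0,0,0,0],[0,0,0,0],[0,0,0,0],[0,0,0,0],[0,0,0,0],[0,0,0,0],[0,0,0,0]],
  ],
  claw=4.5,
)

```text
t: 3.52
tool_pos: [0.5973, 0.0389, 0.1008]
orientation: [-0.508, 3.1, -0.0]
force: [0.3, -0.6, 0.9]
opening: 0.0537
```

>>> carry_out(
  commands=[
    [[0,0,-1,0],[0,0,-2,0],[0,0,-3,0],[0,0,-3,0],[0,0,-2,0],[0,0,-1,0],[0,0,0,0],[0,0,0,0]],
  ],
)

```text
t: 4.18
tool_pos: [0.5971, 0.039, 0.2203]
orientation: [0.508, -3.1, -0.0]
force: [-0.3, -0.4, -2.0]
opening: 0.0533
```

```bash
python3 -c "
from h import *
snap('a')
go([.598,.324,.20])"
```

```text
pos [0.5961 0.039  0.2183] t 4.28 open 0.054 yawY 108.62 tilt 0.2 q [-0.02  0.13  1.51  0.    1.5  -1.92]
tool shift cm [-9.29 26.94  1.83]
```

View pics/side_a.png

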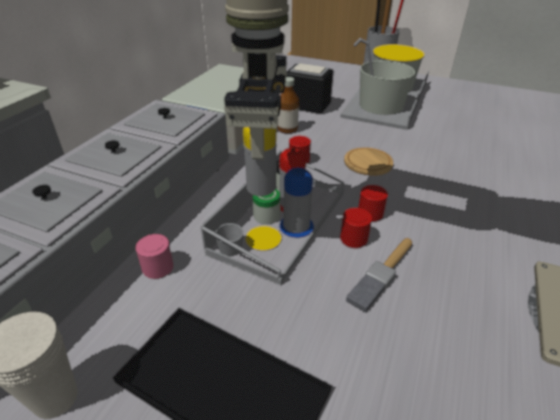

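The yellow shaker is held upright and its pad at (263,238) is exposed. The other two shakers and the green tub have not moved. Next I'll carry it to the tray.

>>> carry_out(
  commands=[
    [[-0.53,1.5,0,0],[-1.03,3,0,0],[-1.03,3,0,0],[-1.03,3,0,0],[-1.03,3,0,0],[-1.03,3,0,0],[-1.03,3,0,0],[-1.03,3,0,0],[-1.03,3,0,0],[-0.53,1.4,0,0],[0,0,0,6],[0,0,0,6],[0,0,0,6],[0,0,0,6.3],[0,0,0,0],[0,0,0,0],[0,0,0,0]],
  ],
)

```text
t: 5.7
tool_pos: [0.5989, 0.3233, 0.2192]
orientation: [-0.15, -3.136, 0.001]
force: [0.1, 0.3, -1.2]
opening: 0.054
```

```bash
python3 -c "
from h import *
go([.598,.324,.0985])
import glob
t=cv2.imread('pics/top_a.png')[:,:,::-1].copy();v=cv2.imread('pics/side_a.png')[:,:,::-1].copy()
for n,i in (('side',v),('top',t)):
  for c in HUE: print(n,c,blobs(i,c))
"
```

```text
pos [0.5989 0.3233 0.2192] t 5.7 open 0.054 yawY 84.53 tilt 0.12 q [ 0.42  0.36  1.25  0.    1.54 -1.06]
tool shift cm [ 0.08  0.08 12.07]
side yellow [(655, 374, 44, 50, 18, np.float64(398.0), np.float64(52.5)), (138, 243, 127, 8, 22, np.float64(246.5), np.float64(136.6)), (204, 264, 129, 12, 21, np.float64(269.1), np.float64(138.0)), (641, 246, 227, 35, 23, np.float64(263.1), np.float64(237.9))]
side blue [(560, 285, 169, 26, 26, np.float64(298.0), np.float64(182.2)), (119, 281, 223, 32, 14, np.float64(297.6), np.float64(231.6))]
side red [(745, 279, 136, 31, 36, np.float64(295.0), np.float64(153.6)), (1658, 341, 186, 47, 61, np.float64(362.8), np.float64(215.7))]
side green [(141, 253, 192, 26, 14, np.float64(266.2), np.float64(200.9))]
top yellow [(367, 245, 189, 31, 27, np.float64(262.0), np.float64(205.5)), (65, 248, 190, 20, 8, np.float64(257.9), np.float64(194.2))]
top blue [(126, 381, 32, 5, 33, np.float64(383.4), np.float64(48.1)), (208, 272, 204, 12, 32, np.float64(278.1), np.float64(219.3))]
top red [(670, 386, 164, 32, 29, np.float64(401.9), np.float64(177.7)), (700, 309, 183, 29, 37, np.float64(322.8), np.float64(199.0)), (593, 324, 268, 28, 27, np.float64(337.7), np.float64(280.4))]
top green []
```

>>> carry_out(
  commands=[
    [[0,0,3,0],[0,0,3,0],[0,0,2.5,0],[0,0,1.5,0],[0,0,1,0],[0,0,0.6,0],[0,0,0.4,0],[0,0,0,0],[0,0,0,0],[0,0,0,0]],
  ],
)

```text
t: 6.53
tool_pos: [0.6004, 0.324, 0.1024]
orientation: [0.155, 3.135, 0.002]
force: [-0.6, -0.2, -1.0]
opening: 0.0539
```

```bash
python3 -c "
from h import *
print(onz('side',(263.1,237.9),.007))
go([.598,.324,.0975])
snap('b')
print(robot.read_state()['force'])
"
```

```text
[0.59561083 0.0374209  0.007     ]
pos [0.6004 0.324  0.1024] t 6.53 open 0.0539 yawY 84.33 tilt 0.15 q [ 0.42  0.43  1.37 -0.    1.34 -1.05]
tool shift cm [ 0.24 -0.02  0.49]
[-0.14396909 -0.1984631  -1.6831307 ]
```

View pics/top_b.png

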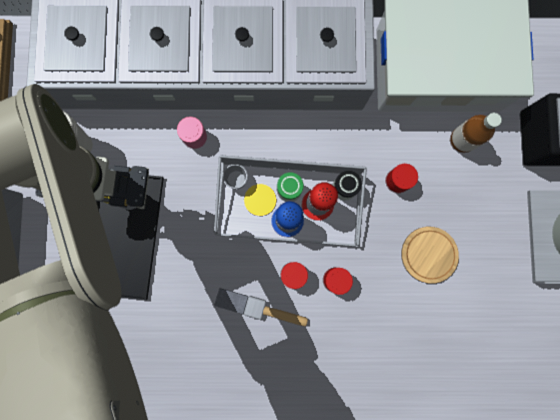

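The gripper is over the far end of the tray and the caddy is unchanged. The yellow pad at (260,199) is clear. I'll lower the last 4 mm, release and lift.

>>> carry_out(
  commands=[
    [[0.2,0,0.2,0],[0,0,0.2,0],[0,0,0,0],[0,0,0,0],[0,0,0,0]],
  ],
)

```text
t: 7.05
tool_pos: [0.5979, 0.3235, 0.0974]
orientation: [0.156, 3.137, -0.0]
force: [-0.6, -3.2, 5.4]
opening: 0.0533
```

>>> carry_out(
  commands=[
    [[0,0,0,0],[0,0,0,0],[0,0,0,0],[0,0,0,0],[0,0,0,0]],
  ],
  claw=9.3,
)

```text
t: 7.47
tool_pos: [0.5972, 0.3239, 0.0963]
orientation: [-0.155, -3.137, 0.0]
force: [-1.4, 0.2, -1.0]
opening: 0.0822
```

>>> carry_out(
  commands=[
    [[0,0,-2,0],[0,0,-3,0],[0,0,-3,0],[0,0,-3,0],[0,0,-1.5,0],[0,0,0,0],[0,0,0,0]],
  ],
)

```text
t: 8.05
tool_pos: [0.5981, 0.3242, 0.2227]
orientation: [0.155, 3.136, 0.002]
force: [-0.1, -0.0, -0.3]
opening: 0.0931
```

```bash
python3 -c "
from h import *
go([.5505,-.0238,.225])
v=robot.read_camera('side');cv2.imwrite('pics/side_c.png',v[:,:,::-1])
"
```

```text
pos [0.5981 0.3242 0.2227] t 8.05 open 0.0931 yawY 84.33 tilt 0.15 q [ 0.42  0.35  1.25  0.    1.54 -1.05]
tool shift cm [  1.3  -35.1   -0.28]
```

View pics/side_c.png

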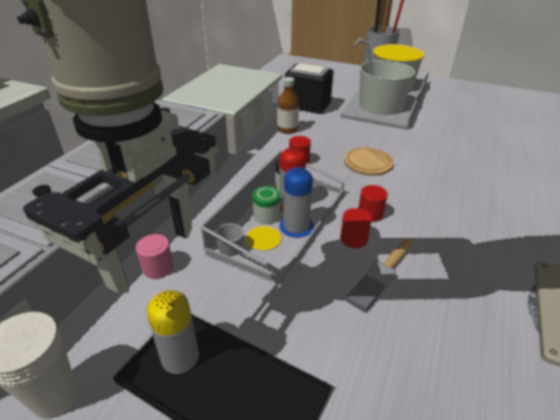

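Yellow stands upright on the tray at the far end. Blue is next.

>>> carry_out(
  commands=[
    [[0.14,-3.9,0,0],[0.14,-3.9,0,0],[0.14,-3.9,0,0],[0.14,-3.9,0,0],[0.14,-3.9,0,0],[0.15,-3.9,0,0],[0.15,-3.9,0,0],[0.15,-3.9,0,0],[0.15,-3.9,0,0],[0,0,0,7],[0,0,0,7],[0,0,0,7],[0,0,0,7],[0,0,0,7],[0,0,0,7],[0,0,0,7],[0,0,0,7],[0,0,0,7],[0,0,0,7],[0,0,0,7]],
  ],
)

```text
t: 9.77
tool_pos: [0.5485, -0.024, 0.2188]
orientation: [-2.08, -2.35, 0.004]
force: [-0.5, -1.2, -0.2]
opening: 0.0927
```

>>> carry_out(
  commands=[
    [[0,0,0,7],[0,0,0,4.1],[0,0,0,0],[0,0,0,0]],
  ],
)

```text
t: 10.1
tool_pos: [0.5488, -0.0241, 0.2196]
orientation: [-2.289, -2.148, 0.003]
force: [-0.4, -0.0, 0.3]
opening: 0.0934
```

```bash
python3 -c "
from h import *
go([.5502,-.0238,.100])"
```

```text
pos [ 0.5488 -0.0241  0.2196] t 10.1 open 0.0934 yawY -3.63 tilt 0.18 q [-0.14  0.    1.65  0.    1.5  -0.07]
tool shift cm [ 0.03  0.17 11.96]
```

>>> carry_out(
  commands=[
    [[0,0.15,3,0],[0,0,3,0],[0,0,2.5,0],[0,0,1.5,0],[0,0,1,0],[0,0,0.9,0],[0,0,0,0],[0,0,0,0]],
  ],
)

```text
t: 10.77
tool_pos: [0.5514, -0.0243, 0.1028]
orientation: [-2.293, -2.148, 0.0]
force: [0.3, 0.1, -0.1]
opening: 0.0933
```

>>> carry_out(
  commands=[
    [[0,0,0,0],[0,0,0,0],[0,0,0,0],[0,0,0,0],[0,0,0,0],[0,0,0,0],[0,0,0,0],[0,0,0,0]],
  ],
  claw=4.5,
)

```text
t: 11.43
tool_pos: [0.5514, -0.0243, 0.1028]
orientation: [2.293, 2.147, 0.0]
force: [0.4, 0.1, 1.1]
opening: 0.053
```

>>> carry_out(
  commands=[
    [[0,0,-1,0],[0,0,-2,0],[0,0,-3,0],[0,0,-3,0],[0,0,-2,0],[0,0,-1,0],[0,0,0,0],[0,0,0,0]],
  ],
)

```text
t: 12.1
tool_pos: [0.5512, -0.0243, 0.2223]
orientation: [2.293, 2.147, 0.0]
force: [-0.6, 0.6, -2.2]
opening: 0.0533
```

```bash
python3 -c "
from h import *
v=snap('d')['side']
for c in HUE: print(c,blobs(v,c))
go([.4385,.340,.0985])"
```

```text
yellow [(655, 374, 44, 50, 18, np.float64(398.0), np.float64(52.5)), (641, 246, 227, 35, 23, np.float64(263.1), np.float64(237.9)), (1485, 147, 291, 44, 44, np.float64(168.3), np.float64(312.6))]
blue [(696, 285, 108, 28, 30, np.float64(299.1), np.float64(122.9)), (537, 281, 216, 32, 21, np.float64(296.0), np.float64(225.7))]
red [(69, 279, 152, 5, 18, np.float64(281.4), np.float64(160.7)), (1649, 341, 186, 46, 61, np.float64(362.8), np.float64(215.8)), (101, 281, 200, 27, 13, np.float64(296.4), np.float64(208.5))]
green [(156, 253, 191, 26, 15, np.float64(265.3), np.float64(200.3)), (66, 260, 190, 13, 7, np.float64(266.2), np.float64(192.9))]
pos [ 0.5502 -0.0242  0.2204] t 12.2 open 0.0529 yawY -3.78 tilt 0.2 q [-0.14  0.01  1.64  0.    1.5  -0.07]
tool shift cm [ 35.6  -13.5   12.24]
```

View pics/side_d.png

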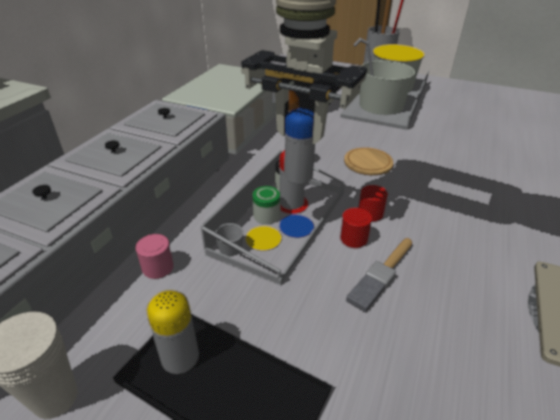

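>>> carry_out(
  commands=[
    [[1.78,-0.68,0,0],[3.56,-1.35,0,0],[3.56,-1.35,0,0],[3.56,-1.35,0,0],[3.56,-1.35,0,0],[3.56,-1.35,0,0],[3.56,-1.35,0,0],[3.56,-1.35,0,0],[3.56,-1.35,0,0],[3.56,-1.35,0,0],[1.78,-0.68,0,0],[0,0,0,-5],[0,0,0,-7],[0,0,0,-7],[0,0,0,-7],[0,0,0,-7],[0,0,0,-7],[0,0,0,-7],[0,0,0,-7],[0,0,0,-7]],
  ],
)

```text
t: 13.87
tool_pos: [0.439, 0.3391, 0.2201]
orientation: [-0.877, -3.014, 0.005]
force: [0.1, -0.1, -0.3]
opening: 0.0534
```

>>> carry_out(
  commands=[
    [[0,0,0,-7],[0,0,0,-7],[0,0,0,-7],[0,0,0,-6.1],[0,0,0,0],[0,0,0,0],[0,0,0,0]],
  ],
)

```text
t: 14.45
tool_pos: [0.4395, 0.3395, 0.2215]
orientation: [-0.161, -3.136, 0.002]
force: [-0.5, -0.1, -1.6]
opening: 0.0532
```

```bash
python3 -c "
from h import *
print(onz('side',(296,225.7),.007),'yellow shaker lid',onz('side',(168.3,312.6),.115))
go([.4385,.340,.1000])"
```

```text
[ 0.55000802 -0.02320652  0.007     ] yellow shaker lid [0.59398005 0.32535722 0.115     ]
pos [0.4395 0.3395 0.2215] t 14.45 open 0.0532 yawY 84.11 tilt 0.11 q [ 0.57  0.02  1.63  0.    1.5  -0.9 ]
tool shift cm [ 0.08  0.05 12.15]
```

>>> carry_out(
  commands=[
    [[0,0,3,0],[0,0,3,0],[0,0,2.5,0],[0,0,1.5,0],[0,0,1,0],[0,0,0.7,0],[0,0,0.4,0],[0,0,0,0],[0,0,0,0],[0,0,0,0]],
  ],
)

```text
t: 15.28
tool_pos: [0.4408, 0.3403, 0.103]
orientation: [0.156, 3.136, 0.002]
force: [0.7, 0.5, -1.5]
opening: 0.0538
```

>>> carry_out(
  commands=[
    [[0,0,0.2,0],[0,0,0.15,0],[0,0,0,0],[0,0,0,0],[0,0,0,0]],
  ],
)

```text
t: 15.7
tool_pos: [0.4408, 0.3405, 0.0997]
orientation: [0.155, 3.136, 0.002]
force: [-0.2, -0.3, 5.8]
opening: 0.053
```

>>> carry_out(
  commands=[
    [[0,0,0,0],[0,0,0,0],[0,0,0,0],[0,0,0,0],[0,0,0,0]],
  ],
  claw=9.3,
)

```text
t: 16.12
tool_pos: [0.4398, 0.3397, 0.098]
orientation: [-0.156, -3.137, 0.0]
force: [0.3, 0.2, -0.4]
opening: 0.0819
```

>>> carry_out(
  commands=[
    [[0,0,-2,0],[0,0,-3,0],[0,0,-3,0],[0,0,-3,0],[0,0,-1.5,0],[0,0,0,0],[0,0,0,0]],
  ],
)

```text
t: 16.7
tool_pos: [0.4405, 0.3401, 0.2239]
orientation: [0.156, 3.136, 0.002]
force: [0.3, -0.7, -0.7]
opening: 0.0931
```

```bash
python3 -c "
from h import *
go([.588,-.0912,.225])
v=robot.read_camera('side');cv2.imwrite('pics/side_e.png',v[:,:,::-1])
for c in HUE: print(c,blobs(v,c))
"
```

```text
pos [0.4405 0.3401 0.2239] t 16.7 open 0.0931 yawY 84.32 tilt 0.12 q [ 0.57  0.02  1.62 -0.    1.5  -0.91]
tool shift cm [-18.95 -41.46  -0.13]
yellow [(656, 374, 44, 50, 18, np.float64(398.0), np.float64(52.5)), (142, 246, 239, 23, 11, np.float64(257.1), np.float64(244.7)), (1288, 147, 292, 44, 43, np.float64(166.4), np.float64(314.4))]
blue [(1879, 246, 344, 48, 51, np.float64(270.2), np.float64(369.3))]
red [(1619, 341, 186, 46, 61, np.float64(362.9), np.float64(216.0))]
green []
```

View pics/side_e.png

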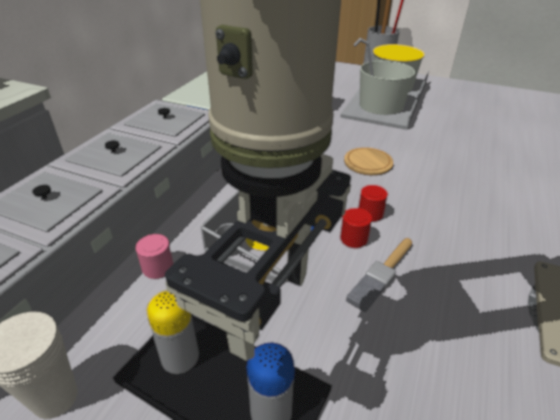

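Blue stands at the near end of the tray and yellow at the far end. Red is next.

>>> carry_out(
  commands=[
    [[-1.58,-3.46,0,0],[-1.58,-3.46,0,0],[-1.58,-3.46,0,0],[-1.58,-3.46,0,0],[-1.58,-3.46,0,0],[-1.58,-3.46,0,0],[-1.58,-3.46,0,0],[-1.58,-3.46,0,0],[-1.58,-3.46,0,0],[-1.58,-3.46,0,0],[-1.58,-3.46,0,0],[-1.58,-3.4,0,0],[0,0,0,7],[0,0,0,7],[0,0,0,6.7],[0,0,0,0],[0,0,0,0],[0,0,0,0]],
  ],
)

```text
t: 18.25
tool_pos: [0.587, -0.0912, 0.2218]
orientation: [-0.71, -3.058, 0.0]
force: [-0.3, 0.9, 0.2]
opening: 0.0931
```

```bash
python3 -c "
from h import *
go([.588,-.0912,.1005])"
```

```text
pos [ 0.587  -0.0912  0.2218] t 18.25 open 0.0931 yawY 63.87 tilt 0.12 q [-0.24  0.12  1.52 -0.    1.5  -1.36]
tool shift cm [-0.12  0.05 12.12]
```

>>> carry_out(
  commands=[
    [[-0.1,0,3,0],[0,0,3,0],[0,0,2.5,0],[0,0,1.5,0],[0,0,1.1,0],[0,0,1,0],[0,0,0,0],[0,0,0,0]],
  ],
)

```text
t: 18.92
tool_pos: [0.5886, -0.0919, 0.1024]
orientation: [-0.715, -3.059, 0.0]
force: [0.0, 0.5, 0.5]
opening: 0.0925
```

>>> carry_out(
  commands=[
    [[0,0,0,0],[0,0,0,0],[0,0,0,0],[0,0,0,0],[0,0,0,0],[0,0,0,0],[0,0,0,0],[0,0,0,0]],
  ],
  claw=4.5,
)

```text
t: 19.58
tool_pos: [0.5886, -0.092, 0.1023]
orientation: [0.717, 3.058, -0.0]
force: [0.3, -0.6, 0.8]
opening: 0.0538
```

>>> carry_out(
  commands=[
    [[0,0,-1,0],[0,0,-2,0],[0,0,-3,0],[0,0,-3,0],[0,0,-2,0],[0,0,-1,0],[0,0,0,0],[0,0,0,0]],
  ],
)

```text
t: 20.25
tool_pos: [0.5884, -0.0919, 0.2218]
orientation: [0.717, 3.059, -0.0]
force: [-0.8, 0.8, -2.8]
opening: 0.0534
```

```bash
python3 -c "
from h import *
o=snap('f');v=o['side']
for n in o:
  for c in HUE: print(n,c,blobs(o[n],c))
go([.5195,.332,.1000])"
```

```text
side yellow [(655, 374, 44, 50, 18, np.float64(398.0), np.float64(52.5)), (641, 246, 227, 35, 23, np.float64(263.1), np.float64(237.9)), (1485, 147, 291, 43, 44, np.float64(168.2), np.float64(312.6))]
side blue [(537, 281, 216, 32, 21, np.float64(296.0), np.float64(225.7)), (1944, 246, 344, 49, 52, np.float64(269.7), np.float64(368.8))]
side red [(508, 288, 90, 20, 28, np.float64(297.2), np.float64(104.0)), (1618, 341, 186, 46, 61, np.float64(362.9), np.float64(215.9)), (416, 280, 195, 28, 18, np.float64(292.8), np.float64(203.3))]
side green [(153, 253, 191, 26, 15, np.float64(264.8), np.float64(200.4)), (65, 260, 190, 13, 7, np.float64(266.2), np.float64(192.9))]
top yellow [(691, 98, 177, 31, 29, np.float64(112.7), np.float64(191.1)), (759, 245, 185, 31, 31, np.float64(259.9), np.float64(199.6))]
top blue [(126, 381, 32, 5, 33, np.float64(383.4), np.float64(48.1)), (243, 272, 205, 15, 29, np.float64(278.3), np.float64(218.2)), (717, 85, 257, 32, 28, np.float64(99.7), np.float64(270.9))]
top red [(77, 315, 192, 20, 11, np.float64(324.3), np.float64(198.1)), (250, 308, 203, 26, 17, np.float64(319.0), np.float64(212.4)), (287, 291, 263, 17, 26, np.float64(299.5), np.float64(276.4)), (604, 324, 268, 29, 27, np.float64(337.9), np.float64(280.5))]
top green [(69, 278, 176, 11, 23, np.float64(281.6), np.float64(189.1)), (79, 284, 179, 8, 13, np.float64(287.5), np.float64(184.4))]
pos [ 0.5874 -0.0917  0.2198] t 20.35 open 0.0539 yawY 63.62 tilt 0.2 q [-0.24  0.12  1.52  0.    1.5  -1.35]
tool shift cm [24.87 34.95 12.04]
```

View pics/side_f.png

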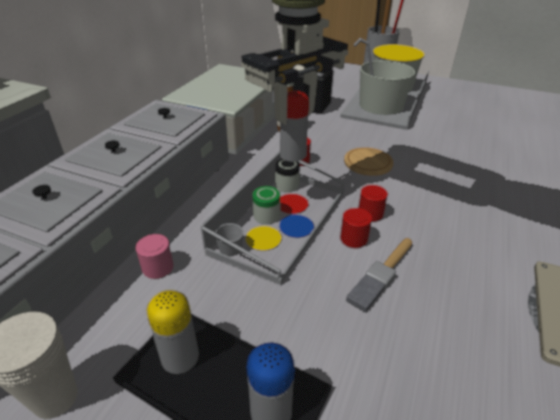

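View pics/top_f.png

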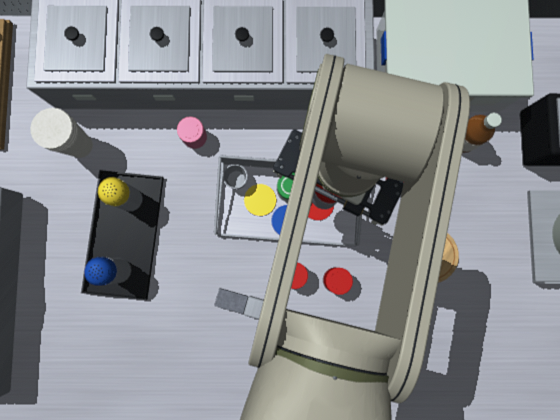

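All three pads are in view: yellow (263,238), blue (296,226) and red (293,203) in the side picture. Red goes to the middle slot, and I can measure the pads from these frames.

>>> carry_out(
  commands=[
    [[1.13,1.59,0,0],[2.26,3.18,0,0],[2.26,3.18,0,0],[2.26,3.18,0,0],[2.26,3.18,0,0],[2.26,3.18,0,0],[2.26,3.18,0,0],[2.26,3.18,0,0],[2.26,3.18,0,0],[2.26,3.18,0,0],[2.26,3.18,0,0],[1.13,1.59,0,0],[0,0,0,-5],[0,0,0,-6],[0,0,0,-6],[0,0,0,-3.7],[0,0,0,0],[0,0,0,0],[0,0,0,0]],
  ],
)

```text
t: 21.93
tool_pos: [0.5207, 0.3315, 0.2209]
orientation: [-0.16, -3.136, 0.002]
force: [-0.1, 0.2, -1.5]
opening: 0.0538
```

```bash
python3 -c "
from h import *
go([.5195,.332,.1000])
for n,p in dict(y=(263.1,237.9),b=(296,225.7),r=(292.8,203.3)).items(): print(n,onz('side',p,.007).round(4))
print('y top',onz('top',(259.9,199.6),.007))"
```

```text
pos [0.5207 0.3315 0.2209] t 21.93 open 0.0538 yawY 84.18 tilt 0.11 q [ 0.48  0.18  1.45 -0.    1.51 -0.99]
tool shift cm [ 0.11  0.05 12.09]
y [0.5956 0.0374 0.007 ]
b [ 0.55   -0.0232  0.007 ]
r [ 0.5842 -0.0907  0.007 ]
y top [0.59640679 0.03574673 0.007     ]
```

>>> carry_out(
  commands=[
    [[0.1,0,3,0],[0,0,3,0],[0,0,2.5,0],[0,0,1.5,0],[0,0,1,0],[0,0,0.7,0],[0,0,0.4,0],[0,0,0.3,0],[0,0,0,0],[0,0,0,0],[0,0,0,0]],
  ],
)

```text
t: 22.85
tool_pos: [0.5209, 0.3324, 0.0993]
orientation: [0.156, 3.136, 0.002]
force: [-0.4, -1.1, 2.5]
opening: 0.0536
```

>>> carry_out(
  commands=[
    [[0,0,0,0],[0,0,0,0],[0,0,0,0],[0,0,0,0],[0,0,0,0]],
  ],
  claw=9.3,
)

```text
t: 23.27
tool_pos: [0.5202, 0.332, 0.0982]
orientation: [0.156, 3.138, 0.0]
force: [0.4, -0.2, 0.3]
opening: 0.0819
```

>>> carry_out(
  commands=[
    [[0,0,-2,0],[0,0,-3,0],[0,0,-3,0],[0,0,-3,0],[0,0,-1.5,0],[0,0,0,0],[0,0,0,0]],
  ],
)

```text
t: 23.85
tool_pos: [0.5208, 0.3323, 0.2241]
orientation: [0.155, 3.136, 0.002]
force: [-1.4, -0.2, -1.3]
opening: 0.0931
```

```bash
python3 -c "
from h import *
o=snap('g')
for c in HUE: print(c,blobs(o['top'],c))
h=cv2.cvtColor(o['top'],cv2.COLOR_RGB2HSV)
go([.6187,-.0278,.2])"
```

```text
yellow [(660, 98, 177, 31, 27, np.float64(112.7), np.float64(190.4)), (760, 245, 185, 31, 31, np.float64(259.9), np.float64(199.6))]
blue [(125, 381, 32, 5, 33, np.float64(383.4), np.float64(47.9)), (778, 272, 205, 32, 32, np.float64(287.4), np.float64(220.4)), (713, 85, 257, 32, 28, np.float64(99.8), np.float64(270.9))]
red [(670, 386, 164, 32, 29, np.float64(401.9), np.float64(177.7)), (768, 302, 189, 32, 31, np.float64(317.6), np.float64(204.0)), (556, 281, 262, 27, 27, np.float64(294.1), np.float64(275.1)), (605, 324, 268, 29, 27, np.float64(337.9), np.float64(280.5))]
green [(194, 278, 173, 25, 26, np.float64(289.8), np.float64(186.7)), (142, 284, 179, 13, 13, np.float64(290.0), np.float64(184.9))]
pos [0.5195 0.3316 0.2213] t 23.95 open 0.0927 yawY 84.32 tilt 0.14 q [ 0.48  0.18  1.45 -0.    1.51 -0.99]
tool shift cm [-13.43 -34.78   2.15]
```

View pics/side_g.png

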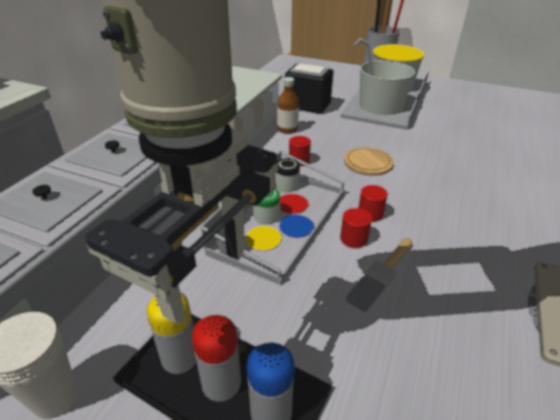

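View pics/top_g.png

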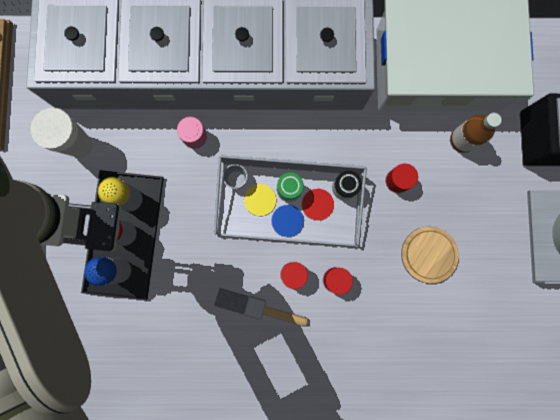

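```bash
python3 -c "
from h import *
for n,p in dict(y=(259.9,199.6),b=(287.4,220.4),r=(317.6,204.0)).items(): print(n,onz('top',p,.007).round(4))
v=cv2.imread('pics/side0.png')[:,:,::-1]
t=cv2.imread('pics/side_d.png')[:,:,::-1].copy()
print(proj('side',[.6187,-.0278,.064]),'blob side box 253-279 x 191-206; green lid bottom')
cv2.circle(t,tuple(int(round(a)) for a in proj('side',[.6187,-.0278,.064])),0,(255,255,255),-1)
cv2.imwrite('pics/gz.png',cv2.resize(t[170:240,220:320],None,fx=7,fy=7,interpolation=0)[:,:,::-1])"
```

```text
y [0.5964 0.0357 0.007 ]
b [ 0.5506 -0.025   0.007 ]
r [ 0.5872 -0.0916  0.007 ]
[265.99816223 193.83739143] blob side box 253-279 x 191-206; green lid bottom
```

View pics/gz.png

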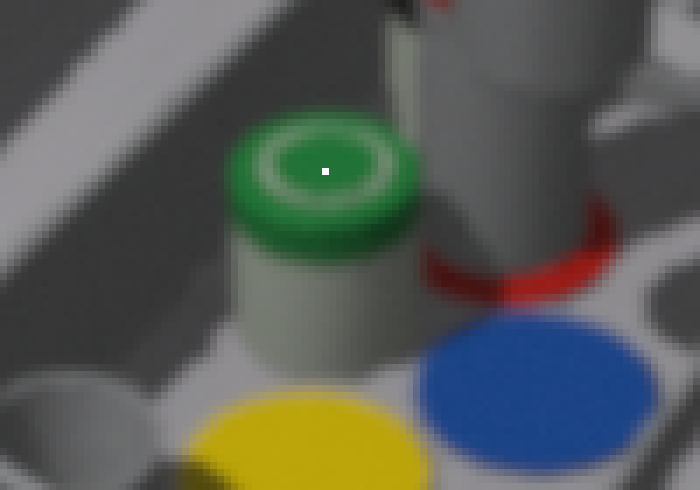

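>>> carry_out(
  commands=[
    [[-1.34,-3.48,0,0],[-1.34,-3.48,0,0],[-1.34,-3.48,0,0],[-1.34,-3.48,0,0],[-1.34,-3.48,0,0],[-1.34,-3.48,0,0],[-1.34,-3.48,0,0],[-1.34,-3.48,0,0],[-1.34,-3.48,0,0],[-1.34,-3.48,0,0],[0,0,0,-1.9],[0,0,0,0],[0,0,0,0]],
  ],
)

```text
t: 25.03
tool_pos: [0.6181, -0.0275, 0.221]
orientation: [-0.106, -3.136, -0.001]
force: [0.0, 0.1, 0.4]
opening: 0.093
```

```bash
python3 -c "
from h import *
go([.6187,-.0278,.035])"
```

```text
pos [ 0.6181 -0.0275  0.221 ] t 25.03 open 0.093 yawY 86.13 tilt 0.2 q [-0.13  0.19  1.44  0.    1.51 -1.63]
tool shift cm [-0.12 -0.03 18.6 ]
```

>>> carry_out(
  commands=[
    [[-0.05,0,3,0],[0,0,3,0],[0,0,3,0],[0,0,3,0],[0,0,2.5,0],[0,0,2,0],[0,0,1.2,0],[0,0,0.8,0],[0,0,0,0],[0,0,0,0]],
  ],
)

```text
t: 25.87
tool_pos: [0.6199, -0.0271, 0.0387]
orientation: [0.103, 3.14, 0.0]
force: [0.5, 0.5, 0.9]
opening: 0.093
```

>>> carry_out(
  commands=[
    [[0,0,0,0],[0,0,0,0],[0,0,0,0],[0,0,0,0],[0,0,0,0],[0,0,0,0],[0,0,0,0],[0,0,0,0]],
  ],
  claw=4.5,
  grip_force=25,
)

```text
t: 26.53
tool_pos: [0.6198, -0.0278, 0.0384]
orientation: [0.104, 3.14, -0.0]
force: [-1.1, -1.0, 2.3]
opening: 0.0553
```

>>> carry_out(
  commands=[
    [[0,0,-1,0],[0,0,-2,0],[0,0,-3,0],[0,0,-3,0],[0,0,-2,0],[0,0,-1,0],[0,0,0,0],[0,0,0,0]],
  ],
)

```text
t: 27.2
tool_pos: [0.6195, -0.0275, 0.1578]
orientation: [-0.104, -3.14, -0.0]
force: [-0.7, -0.0, -2.8]
opening: 0.0555
```

```bash
python3 -c "
from h import *
o=snap('h')
go([.4767,-.3339,.046])
t=cv2.imread('pics/side0.png')[:,:,::-1];h=cv2.cvtColor(t,cv2.COLOR_RGB2HSV);m=cv2.inRange(h,(8,60,80),(24,255,255));m[:140]=0;m[185:]=0;m[:,:335]=0;m[:,405:]=0
c=max(cv2.findContours(m,0,1)[0],key=cv2.contourArea);e=cv2.fitEllipse(cv2.convexHull(c));print(e,cv2.boundingRect(c),onz('side',e[0],.010))
"
```

```text
pos [ 0.6183 -0.0274  0.1557] t 27.3 open 0.055 yawY 86.22 tilt 0.2 q [-0.13  0.23  1.52  0.    1.4  -1.63]
tool shift cm [ 12.07 -31.52  11.01]
((368.1809997558594, 160.74578857421875), (27.294677734375, 49.746070861816406), 96.66331481933594) (344, 147, 49, 28) [ 0.47533502 -0.32798319  0.01      ]
```

View pics/side_h.png

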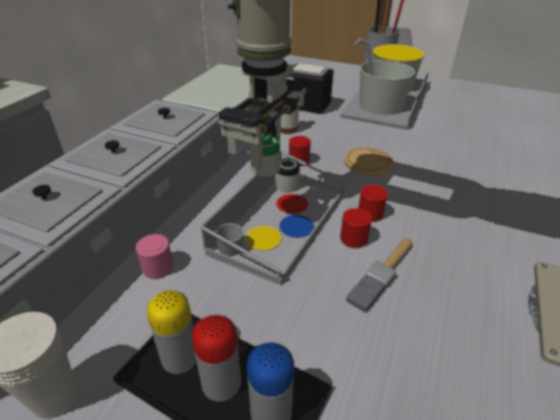

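The green tub is held clear above the caddy. The black tub is undisturbed and the three shakers stand on the tray. I'll move to the board at about (0.4765, −0.333).

>>> carry_out(
  commands=[
    [[0.67,-1.75,0,0],[1.34,-3.49,0,0],[1.34,-3.49,0,0],[1.34,-3.49,0,0],[1.34,-3.49,0,0],[1.34,-3.49,0,0],[1.34,-3.49,0,0],[1.34,-3.49,0,0],[1.34,-3.49,0,0],[0.67,-1.75,0,0],[0,0,0,0],[0,0,0,0],[0,0,0,0]],
  ],
)

```text
t: 28.38
tool_pos: [0.4781, -0.3321, 0.1565]
orientation: [-0.104, -3.138, -0.003]
force: [-0.4, 0.9, -2.6]
opening: 0.055
```

```bash
python3 -c "
from h import *
go([.4765,-.3328,.0475])"
```

```text
pos [ 0.4781 -0.3321  0.1565] t 28.38 open 0.055 yawY 86.21 tilt 0.16 q [-0.7   0.13  1.63  0.    1.39 -2.2 ]
tool shift cm [ 0.13 -0.1  10.9 ]
```

>>> carry_out(
  commands=[
    [[0.2,-0.1,3,0],[0,0,3,0],[0,0,2,0],[0,0,1.3,0],[0,0,0.8,0],[0,0,0.5,0],[0,0,0,0],[0,0,0,0],[0,0,0,0]],
  ],
)

```text
t: 29.13
tool_pos: [0.4775, -0.3347, 0.0537]
orientation: [0.103, 3.138, -0.002]
force: [0.4, -0.4, -2.0]
opening: 0.0552
```

```bash
python3 -c "
from h import *
go([.4765,-.3328,.0465])
o=snap('i');v=o['side'];cv2.imwrite('pics/i.png',cv2.resize(v[90:220,300:440],None,fx=5,fy=4.5,interpolation=2)[:,:,::-1])"
```

```text
pos [ 0.4775 -0.3347  0.0537] t 29.13 open 0.0552 yawY 86.23 tilt 0.15 q [-0.7   0.24  1.71  0.    1.19 -2.2 ]
tool shift cm [0.12 0.19 0.72]
```

View pics/i.png

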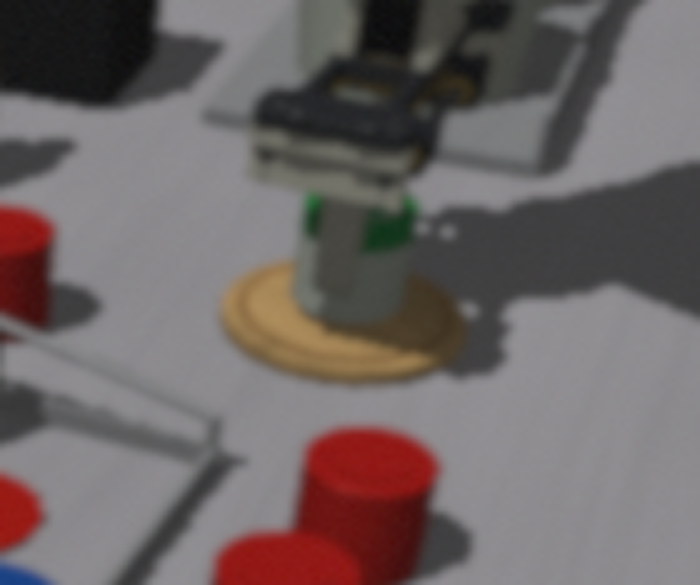

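The tub hovers about 7 mm over the board's middle. I'll lower it.

>>> carry_out(
  commands=[
    [[0.1,0.15,0.3,0],[0,0,0.25,0],[0,0,0.15,0],[0,0,0,0],[0,0,0,0],[0,0,0,0]],
  ],
)

```text
t: 29.73
tool_pos: [0.4758, -0.3326, 0.0463]
orientation: [0.103, 3.14, -0.0]
force: [-4.3, 3.2, 9.2]
opening: 0.0547
```

>>> carry_out(
  commands=[
    [[0,0,0,0],[0,0,0,0],[0,0,0,0],[0,0,0,0],[0,0,0,0]],
  ],
  claw=9.3,
)

```text
t: 30.15
tool_pos: [0.4756, -0.3324, 0.045]
orientation: [-0.104, -3.14, -0.0]
force: [0.0, -0.4, -0.5]
opening: 0.0844
```

>>> carry_out(
  commands=[
    [[0,0,-2,0],[0,0,-3,0],[0,0,-3.5,0],[0,0,-3.5,0],[0,0,-3.5,0],[0,0,-2,0],[0,0,0,0],[0,0,0,0]],
  ],
)

```text
t: 30.82
tool_pos: [0.4764, -0.3331, 0.2218]
orientation: [0.103, 3.137, -0.003]
force: [0.3, -0.3, -0.0]
opening: 0.093
```

```bash
python3 -c "
from h import *
o=snap('j');v=o['side'];cv2.imwrite('pics/j.png',cv2.resize(v[90:220,300:440],None,fx=5,fy=4.5,interpolation=2)[:,:,::-1])
for n in o:
  for c in HUE: print(n,c,blobs(o[n],c))
go([.5195,.332,.22])"
```

```text
side yellow [(351, 395, 45, 29, 17, np.float64(408.0), np.float64(53.6)), (641, 246, 227, 35, 23, np.float64(263.1), np.float64(237.9)), (1485, 147, 291, 44, 44, np.float64(168.2), np.float64(312.6))]
side blue [(530, 281, 216, 32, 21, np.float64(296.2), np.float64(225.8)), (1952, 246, 344, 48, 52, np.float64(269.6), np.float64(368.8))]
side red [(400, 290, 136, 20, 26, np.float64(299.7), np.float64(147.4)), (1621, 341, 186, 46, 61, np.float64(363.0), np.float64(215.9)), (440, 277, 195, 31, 18, np.float64(291.9), np.float64(203.4)), (1713, 192, 316, 45, 47, np.float64(213.8), np.float64(338.8))]
side green [(88, 362, 139, 20, 9, np.float64(370.9), np.float64(143.9))]
top yellow [(693, 98, 177, 31, 29, np.float64(112.7), np.float64(191.1)), (761, 245, 185, 31, 31, np.float64(259.9), np.float64(199.6))]
top blue [(124, 381, 32, 5, 33, np.float64(383.4), np.float64(47.8)), (775, 272, 205, 32, 32, np.float64(287.3), np.float64(220.5)), (717, 85, 257, 32, 28, np.float64(99.7), np.float64(270.9))]
top red [(671, 386, 164, 32, 29, np.float64(401.9), np.float64(177.7)), (768, 302, 189, 32, 31, np.float64(317.6), np.float64(204.0)), (692, 91, 216, 32, 28, np.float64(106.0), np.float64(229.5)), (556, 281, 262, 27, 27, np.float64(294.1), np.float64(275.1)), (605, 324, 268, 29, 27, np.float64(337.9), np.float64(280.5))]
top green [(124, 424, 243, 11, 24, np.float64(428.8), np.float64(254.7))]
pos [ 0.475  -0.332   0.2185] t 30.92 open 0.093 yawY 86.22 tilt 0.12 q [-0.7   0.08  1.56  0.    1.5  -2.2 ]
tool shift cm [-6.000e-02  6.655e+01 -6.000e-02]
```

View pics/j.png

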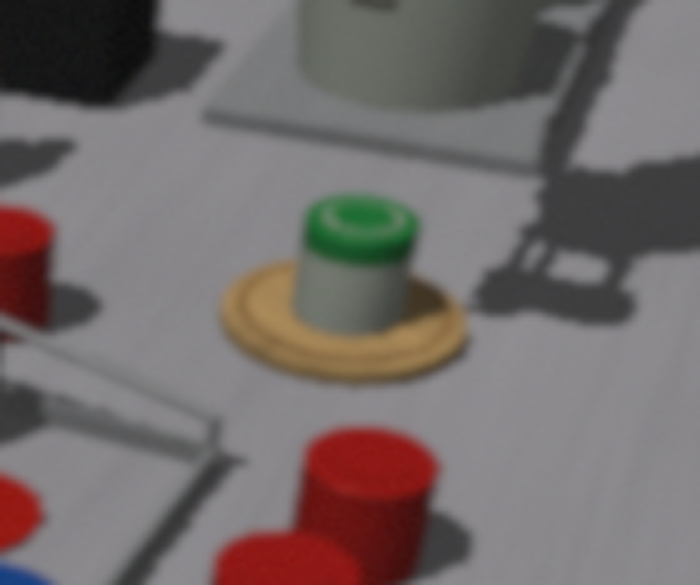

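View pics/top_j.png

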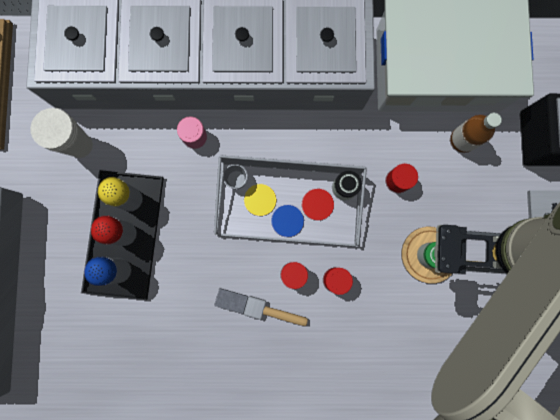

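The green tub stands in the middle of the board, and the tray still holds yellow, red and blue. Red is first to go back.

>>> carry_out(
  commands=[
    [[0,3.91,0,0],[0,3.91,0,0],[0,3.91,0,0],[0,3.91,0,0],[0,3.91,0,0],[0,3.91,0,0],[0,3.91,0,0],[0,3.91,0,0],[0,3.91,0,0],[0,3.91,0,0],[0,3.91,0,0],[0,3.91,0,0],[0,3.91,0,0],[0,3.91,0,0],[0,3.91,0,0],[0,3.91,0,0],[0,3.91,0,0],[0,0,0,1.9],[0,0,0,0],[0,0,0,0]],
  ],
)

```text
t: 32.58
tool_pos: [0.5184, 0.3303, 0.2177]
orientation: [-0.153, -3.135, 0.004]
force: [1.3, -0.6, -0.5]
opening: 0.0927
```

```bash
python3 -c "
from h import *
go([.5205,.332,.0985])"
```

```text
pos [0.5184 0.3303 0.2177] t 32.58 open 0.0927 yawY 84.41 tilt 0.23 q [ 0.48  0.18  1.46 -0.    1.5  -0.99]
tool shift cm [-0.23  0.22 11.92]
```

>>> carry_out(
  commands=[
    [[-0.2,0.15,3,0],[0,0,3,0],[0,0,2.5,0],[0,0,1.5,0],[0,0,1.1,0],[0,0,0.8,0],[0,0,0,0],[0,0,0,0]],
  ],
)

```text
t: 33.25
tool_pos: [0.5219, 0.3316, 0.1017]
orientation: [0.156, 3.137, 0.0]
force: [0.4, 0.7, 0.1]
opening: 0.0929
```

>>> carry_out(
  commands=[
    [[0,0,0,0],[0,0,0,0],[0,0,0,0],[0,0,0,0],[0,0,0,0],[0,0,0,0],[0,0,0,0],[0,0,0,0]],
  ],
  claw=4.5,
)

```text
t: 33.92
tool_pos: [0.5216, 0.3321, 0.1013]
orientation: [0.155, 3.138, 0.0]
force: [-0.1, 0.2, 1.3]
opening: 0.0535
```

>>> carry_out(
  commands=[
    [[0,0,-1,0],[0,0,-2,0],[0,0,-3,0],[0,0,-3,0],[0,0,-2,0],[0,0,-1,0],[0,0,0,0],[0,0,0,0]],
  ],
)

```text
t: 34.58
tool_pos: [0.5215, 0.332, 0.2208]
orientation: [0.156, 3.138, 0.0]
force: [0.5, 0.2, -2.0]
opening: 0.0535
```

```bash
python3 -c "
from h import *
o=snap('k')
go([.587,-.0914,.104])"
```

```text
pos [0.5205 0.3315 0.2187] t 34.68 open 0.0538 yawY 84.32 tilt 0.2 q [ 0.48  0.19  1.45 -0.    1.51 -0.99]
tool shift cm [-10.83 -41.4   11.52]
```

View pics/side_k.png

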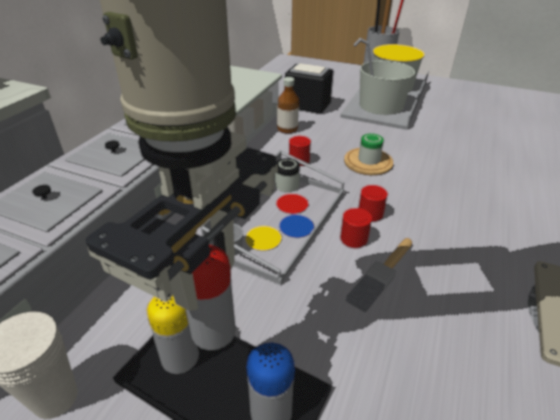

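>>> carry_out(
  commands=[
    [[-0.49,-1.88,0,0],[-0.985,-3.765,0,0],[-0.985,-3.765,0,0],[-0.985,-3.765,0,0],[-0.985,-3.765,0,0],[-0.985,-3.765,0,0],[-0.985,-3.765,0,0],[-0.985,-3.765,0,0],[-0.985,-3.765,0,0],[-0.985,-3.765,0,0],[-0.985,-3.765,0,0],[-0.49,-1.88,0,0],[0,0,0,5],[0,0,0,6],[0,0,0,6],[0,0,0,3.7],[0,0,0,0],[0,0,0,0],[0,0,0,0]],
  ],
)

```text
t: 36.27
tool_pos: [0.5878, -0.0905, 0.2199]
orientation: [-0.712, -3.058, 0.0]
force: [-0.8, -0.1, -2.0]
opening: 0.0538
```

```bash
python3 -c "
from h import *
go([.587,-.0914,.1045])"
```

```text
pos [ 0.5878 -0.0905  0.2199] t 36.27 open 0.0538 yawY 63.77 tilt 0.11 q [-0.24  0.12  1.52 -0.    1.5  -1.35]
tool shift cm [ 1.000e-02 -1.100e-01  1.154e+01]
```

>>> carry_out(
  commands=[
    [[0,-0.1,3,0],[0,0,3,0],[0,0,2,0],[0,0,1.3,0],[0,0,0.8,0],[0,0,0.5,0],[0,0,0.3,0],[0,0,0,0],[0,0,0,0],[0,0,0,0]],
  ],
)

```text
t: 37.1
tool_pos: [0.5888, -0.0918, 0.1135]
orientation: [0.716, 3.057, -0.0]
force: [1.2, -0.0, -1.3]
opening: 0.0537
```

```bash
python3 -c "
from h import *
go([.587,-.0914,.1045])
v=robot.read_camera('side');cv2.imwrite('pics/l.png',cv2.resize(v[80:280,190:390],None,fx=3.5,fy=3,interpolation=2)[:,:,::-1])"
```

```text
pos [ 0.5888 -0.0918  0.1135] t 37.1 open 0.0537 yawY 63.63 tilt 0.12 q [-0.24  0.2   1.63  0.    1.31 -1.35]
tool shift cm [ 0.18 -0.04  0.9 ]
```

View pics/l.png

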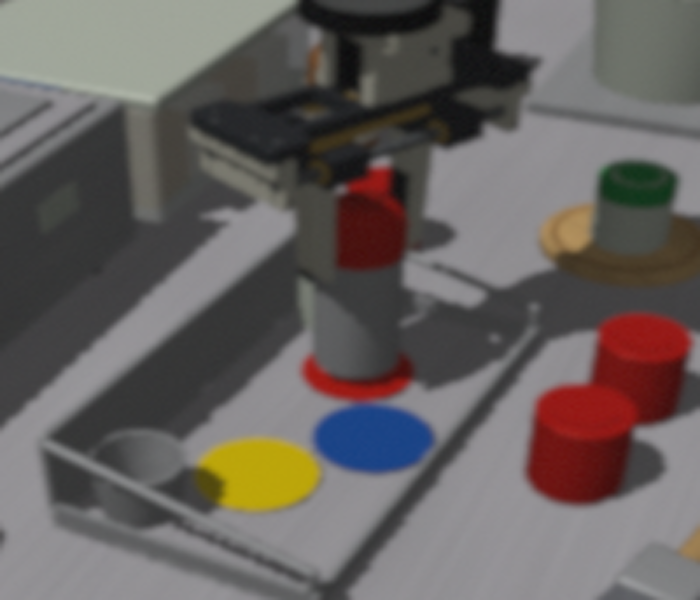

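The shaker is centred over the red pad and about 9 mm above it. I'll lower, release and lift.

>>> carry_out(
  commands=[
    [[0.15,0,0.4,0],[0,0,0.3,0],[0,0,0.2,0],[0,0,0,0],[0,0,0,0],[0,0,0,0]],
  ],
)

```text
t: 37.65
tool_pos: [0.5872, -0.0912, 0.1041]
orientation: [0.716, 3.057, -0.0]
force: [-1.0, -0.2, 5.3]
opening: 0.0534
```

>>> carry_out(
  commands=[
    [[0,0,0,0],[0,0,0,0],[0,0,0,0],[0,0,0,0],[0,0,0,0]],
  ],
  claw=9.3,
)

```text
t: 38.07
tool_pos: [0.5864, -0.0909, 0.1028]
orientation: [-0.717, -3.058, -0.0]
force: [-0.2, 0.3, -0.9]
opening: 0.0823
```

>>> carry_out(
  commands=[
    [[0,0,-2,0],[0,0,-3,0],[0,0,-3,0],[0,0,-3,0],[0,0,-1,0],[0,0,0,0],[0,0,0,0]],
  ],
)

```text
t: 38.65
tool_pos: [0.5867, -0.091, 0.2227]
orientation: [0.717, 3.058, -0.0]
force: [-1.2, 0.2, -0.3]
opening: 0.0931
```

```bash
python3 -c "
from h import *
go([.598,.324,.22])
v=robot.read_camera('side');cv2.imwrite('pics/m.png',cv2.resize(v[80:280,190:390],None,fx=3.5,fy=3,interpolation=2)[:,:,::-1])"
```

```text
pos [ 0.5867 -0.091   0.2227] t 38.65 open 0.0931 yawY 63.62 tilt 0.03 q [-0.24  0.12  1.52 -0.    1.5  -1.35]
tool shift cm [17.42 37.68  0.27]
```

View pics/m.png

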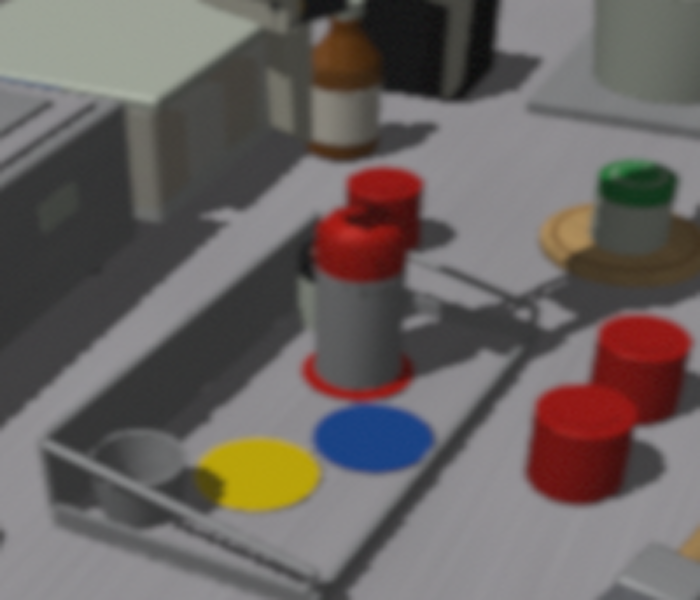

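Red stands centred on its pad. Yellow is next.

>>> carry_out(
  commands=[
    [[1.58,3.43,0,0],[1.58,3.43,0,0],[1.58,3.43,0,0],[1.58,3.43,0,0],[1.58,3.43,0,0],[1.58,3.43,0,0],[1.58,3.43,0,0],[1.58,3.43,0,0],[1.58,3.43,0,0],[1.58,3.43,0,0],[1.6,3.4,0,0],[0,0,0,-7],[0,0,0,-7],[0,0,0,-6.7],[0,0,0,0],[0,0,0,0],[0,0,0,0]],
  ],
)

```text
t: 40.12
tool_pos: [0.5976, 0.3237, 0.2214]
orientation: [-0.162, -3.135, 0.002]
force: [-0.4, -0.6, -0.3]
opening: 0.093
```

```bash
python3 -c "
from h import *
go([.598,.324,.0985])"
```

```text
pos [0.5976 0.3237 0.2214] t 40.12 open 0.093 yawY 84.07 tilt 0.14 q [ 0.42  0.35  1.25  0.    1.54 -1.05]
tool shift cm [-0.06  0.05 12.29]
```

>>> carry_out(
  commands=[
    [[0,0,3,0],[0,0,3,0],[0,0,2.5,0],[0,0,1.8,0],[0,0,1.1,0],[0,0,0.8,0],[0,0,0,0],[0,0,0,0]],
  ],
)

```text
t: 40.78
tool_pos: [0.5985, 0.3241, 0.1018]
orientation: [0.157, 3.137, 0.0]
force: [0.3, -0.3, 0.5]
opening: 0.0931
```

>>> carry_out(
  commands=[
    [[0,0,0,0],[0,0,0,0],[0,0,0,0],[0,0,0,0],[0,0,0,0],[0,0,0,0],[0,0,0,0],[0,0,0,0]],
  ],
  claw=4.5,
)

```text
t: 41.45
tool_pos: [0.5982, 0.3241, 0.1012]
orientation: [0.156, 3.138, -0.0]
force: [-0.9, -0.4, 1.3]
opening: 0.0536
```

>>> carry_out(
  commands=[
    [[0,0,-1,0],[0,0,-2,0],[0,0,-3,0],[0,0,-3,0],[0,0,-2,0],[0,0,-1,0],[0,0,0,0],[0,0,0,0]],
  ],
)

```text
t: 42.12
tool_pos: [0.5981, 0.3241, 0.2208]
orientation: [-0.156, -3.138, -0.0]
force: [-0.1, -0.8, -2.6]
opening: 0.0535
```

```bash
python3 -c "
from h import *
go([.596,.037,.104])"
```

```text
pos [0.5981 0.3241 0.2208] t 42.12 open 0.0535 yawY 84.32 tilt 0.0 q [ 0.42  0.35  1.25  0.    1.54 -1.05]
tool shift cm [ -2.63 -28.59  11.68]
```

>>> carry_out(
  commands=[
    [[-0.17,-1.79,0,0],[-0.33,-3.57,0,0],[-0.33,-3.57,0,0],[-0.33,-3.57,0,0],[-0.33,-3.57,0,0],[-0.33,-3.57,0,0],[-0.33,-3.57,0,0],[-0.33,-3.57,0,0],[-0.17,-1.79,0,0],[0,0,0,-6],[0,0,0,-6],[0,0,0,-6],[0,0,0,-6.3],[0,0,0,0],[0,0,0,0],[0,0,0,0]],
  ],
)

```text
t: 43.45
tool_pos: [0.5956, 0.0372, 0.2196]
orientation: [0.502, -3.099, -0.001]
force: [-0.2, -0.2, -1.5]
opening: 0.0535
```

```bash
python3 -c "
from h import *
go([.596,.037,.1045])"
```

```text
pos [0.5956 0.0372 0.2196] t 43.45 open 0.0535 yawY 108.42 tilt 0.14 q [-0.02  0.13  1.51 -0.    1.5  -1.92]
tool shift cm [-0.06 -0.05 11.51]
```

>>> carry_out(
  commands=[
    [[0,0,3,0],[0,0,3,0],[0,0,2,0],[0,0,1.3,0],[0,0,0.8,0],[0,0,0.5,0],[0,0,0.3,0],[0,0,0,0],[0,0,0,0],[0,0,0,0]],
  ],
)

```text
t: 44.28
tool_pos: [0.5972, 0.0372, 0.1136]
orientation: [-0.508, 3.098, -0.001]
force: [0.5, 0.4, -1.7]
opening: 0.0534
```

```bash
python3 -c "
from h import *
go([.596,.037,.1045])
v=robot.read_camera('side');cv2.imwrite('pics/n.png',cv2.resize(v[80:280,190:390],None,fx=3.5,fy=3,interpolation=2)[:,:,::-1])"
```

```text
pos [0.5972 0.0372 0.1136] t 44.28 open 0.0534 yawY 108.61 tilt 0.13 q [-0.02  0.21  1.62 -0.    1.31 -1.92]
tool shift cm [0.12 0.02 0.91]
```

View pics/n.png

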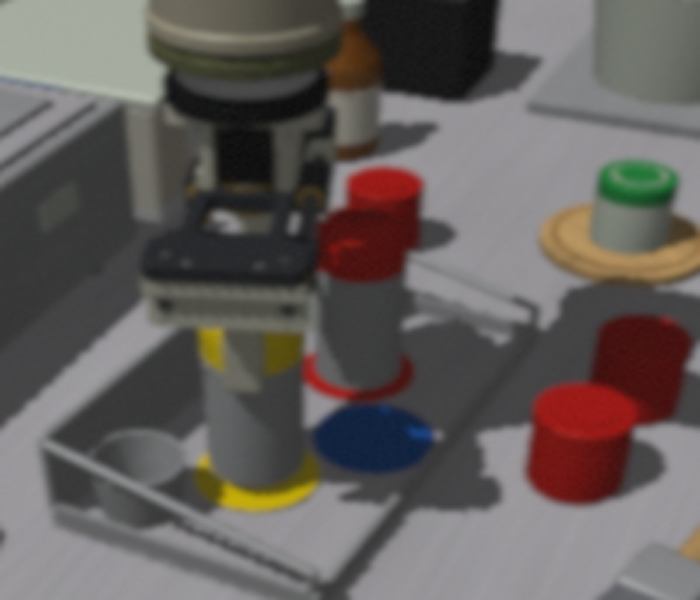

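Yellow is over its pad, 9 mm up. I'll lower, release and lift.

>>> carry_out(
  commands=[
    [[0.1,0,0.4,0],[0,0,0.3,0],[0,0,0.2,0],[0,0,0,0],[0,0,0,0],[0,0,0,0]],
  ],
)

```text
t: 44.83
tool_pos: [0.5959, 0.0364, 0.1037]
orientation: [-0.508, 3.099, -0.001]
force: [-0.2, -3.7, 3.4]
opening: 0.0534
```

>>> carry_out(
  commands=[
    [[0,0,0,0],[0,0,0,0],[0,0,0,0],[0,0,0,0],[0,0,0,0]],
  ],
  claw=9.3,
)

```text
t: 45.25
tool_pos: [0.595, 0.0371, 0.1028]
orientation: [0.508, -3.1, -0.001]
force: [0.0, -0.9, 0.1]
opening: 0.0822
```

>>> carry_out(
  commands=[
    [[0,0,-2,0],[0,0,-3,0],[0,0,-3,0],[0,0,-3,0],[0,0,-1,0],[0,0,0,0],[0,0,0,0]],
  ],
)

```text
t: 45.83
tool_pos: [0.5954, 0.0369, 0.2227]
orientation: [-0.508, 3.1, -0.0]
force: [-0.0, 0.3, -1.1]
opening: 0.0928
```

```bash
python3 -c "
from h import *
go([.440,.340,.22])
v=robot.read_camera('side');cv2.imwrite('pics/o.png',cv2.resize(v[80:280,190:390],None,fx=3.5,fy=3,interpolation=2)[:,:,::-1])"
```

```text
pos [0.5954 0.0369 0.2227] t 45.83 open 0.0928 yawY 108.63 tilt 0.03 q [-0.02  0.13  1.51  0.    1.5  -1.92]
tool shift cm [ 5.05 33.69  0.27]
```

View pics/o.png

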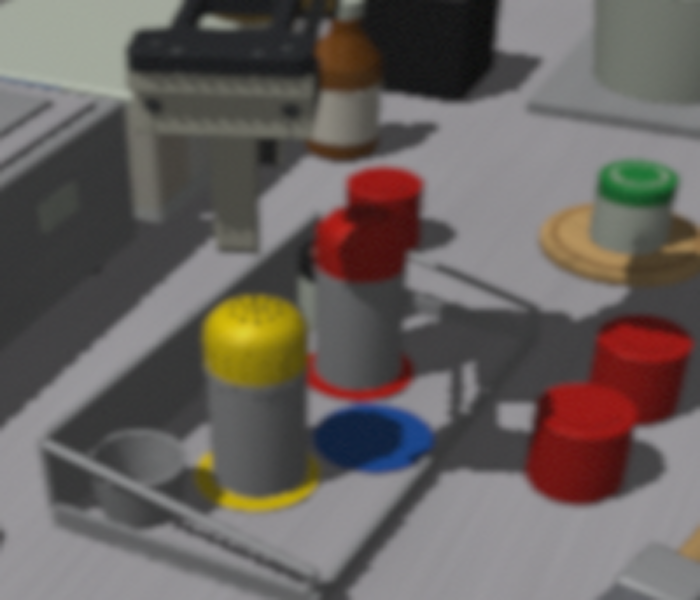

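Yellow stands on its pad. Blue is last. With the tray otherwise empty, I'll grip it straight at the blue pad's yaw.

>>> carry_out(
  commands=[
    [[0.56,3.74,0,0],[0.56,3.74,0,0],[0.56,3.74,0,0],[0.56,3.74,0,0],[0.56,3.74,0,0],[0.56,3.74,0,0],[0.56,3.74,0,0],[0.56,3.74,0,0],[0.56,3.74,0,0],[0,0,0,7],[0,0,0,7],[0,0,0,7],[0,0,0,7],[0,0,0,7],[0,0,0,7],[0,0,0,7],[0,0,0,7],[0,0,0,7],[0,0,0,7],[0,0,0,7]],
  ],
)

```text
t: 47.55
tool_pos: [0.4388, 0.339, 0.2199]
orientation: [-1.539, -2.736, 0.007]
force: [-0.0, -0.4, -0.4]
opening: 0.0929
```

>>> carry_out(
  commands=[
    [[0,0,0,7],[0,0,0,7],[0,0,0,7],[0,0,0,7],[0,0,0,7],[0,0,0,0.4],[0,0,0,0],[0,0,0,0],[0,0,0,0]],
  ],
)

```text
t: 48.3
tool_pos: [0.4398, 0.3395, 0.2223]
orientation: [-2.29, -2.15, 0.002]
force: [0.3, 1.1, 0.0]
opening: 0.0932
```

```bash
python3 -c "
from h import *
go([.440,.340,.0985])"
```

```text
pos [0.4398 0.3395 0.2223] t 48.3 open 0.0932 yawY -3.61 tilt 0.08 q [ 0.57  0.02  1.63 -0.    1.5   0.63]
tool shift cm [ 0.06  0.03 12.38]
```

>>> carry_out(
  commands=[
    [[0.05,0,3,0],[0,0,3,0],[0,0,2.5,0],[0,0,1.8,0],[0,0,1.1,0],[0,0,0.8,0],[0,0,0,0],[0,0,0,0]],
  ],
)

```text
t: 48.97
tool_pos: [0.4405, 0.3405, 0.1018]
orientation: [2.293, 2.148, 0.001]
force: [-0.0, 0.1, 0.3]
opening: 0.0931
```

>>> carry_out(
  commands=[
    [[0,0,0,0],[0,0,0,0],[0,0,0,0],[0,0,0,0],[0,0,0,0],[0,0,0,0],[0,0,0,0],[0,0,0,0]],
  ],
  claw=4.5,
)

```text
t: 49.63
tool_pos: [0.4402, 0.3403, 0.1013]
orientation: [2.293, 2.147, 0.0]
force: [-1.1, 0.1, 1.1]
opening: 0.0534
```

>>> carry_out(
  commands=[
    [[0,0,-1,0],[0,0,-2,0],[0,0,-3,0],[0,0,-3,0],[0,0,-2,0],[0,0,-1,0],[0,0,0,0],[0,0,0,0]],
  ],
)

```text
t: 50.3
tool_pos: [0.44, 0.3402, 0.2207]
orientation: [-2.293, -2.147, 0.0]
force: [-0.1, -0.2, -2.4]
opening: 0.0534
```

```bash
python3 -c "
from h import *
go([.5503,-.0243,.104])
v=robot.read_camera('side');cv2.imwrite('pics/side_p.png',v[:,:,::-1])"
```

```text
pos [0.44   0.3402 0.2207] t 50.3 open 0.0534 yawY -3.78 tilt 0.01 q [0.57 0.02 1.63 0.   1.5  0.63]
tool shift cm [-35.64  13.41  11.67]
```

View pics/side_p.png

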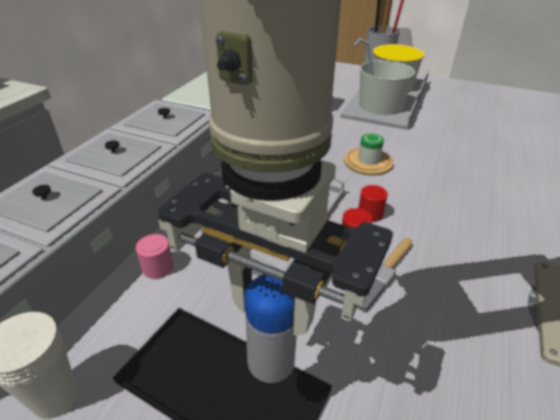

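Blue is held. The straight path passes close to yellow, so I'll raise it 3 cm more first to clear the top.

>>> carry_out(
  commands=[
    [[0,0,-1.5,0],[-1.78,0.67,-1.5,0],[-3.564,1.341,0,0],[-3.564,1.341,0,0],[-3.564,1.341,0,0],[-3.564,1.341,0,0],[-3.564,1.341,0,0],[-3.564,1.341,0,0],[-3.564,1.341,0,0],[-3.564,1.341,0,0],[-3.564,1.341,0,0],[-1.78,0.67,0,0],[0,0,0,0],[0,0,0,0],[0,0,0,0]],
  ],
)

```text
t: 51.6
tool_pos: [0.5495, -0.0235, 0.2493]
orientation: [-2.292, -2.145, 0.003]
force: [-0.3, 0.9, -2.2]
opening: 0.0535
```

```bash
python3 -c "
from h import *
go([.5503,-.0243,.1045])"
```

```text
pos [ 0.5495 -0.0235  0.2493] t 51.6 open 0.0535 yawY -3.78 tilt 0.19 q [-0.14 -0.01  1.6   0.    1.55 -0.07]
tool shift cm [-0.08  0.13 14.48]
```

>>> carry_out(
  commands=[
    [[-0.05,0.05,3,0],[0,0,3,0],[0,0,3,0],[0,0,2,0],[0,0,1.3,0],[0,0,0.8,0],[0,0,0.5,0],[0,0,0.3,0],[0,0,0,0],[0,0,0,0],[0,0,0,0]],
  ],
)

```text
t: 52.52
tool_pos: [0.5518, -0.0248, 0.1135]
orientation: [2.292, 2.146, 0.002]
force: [0.3, -0.3, -1.0]
opening: 0.0533
```

```bash
python3 -c "
from h import *
go([.5503,-.0243,.1045])
v=robot.read_camera('side');cv2.imwrite('pics/q.png',cv2.resize(v[80:280,190:390],None,fx=3.5,fy=3,interpolation=2)[:,:,::-1])"
```

```text
pos [ 0.5518 -0.0248  0.1135] t 52.52 open 0.0533 yawY -3.78 tilt 0.12 q [-0.14  0.09  1.75 -0.    1.3  -0.07]
tool shift cm [ 0.04 -0.16  0.9 ]
```

View pics/q.png

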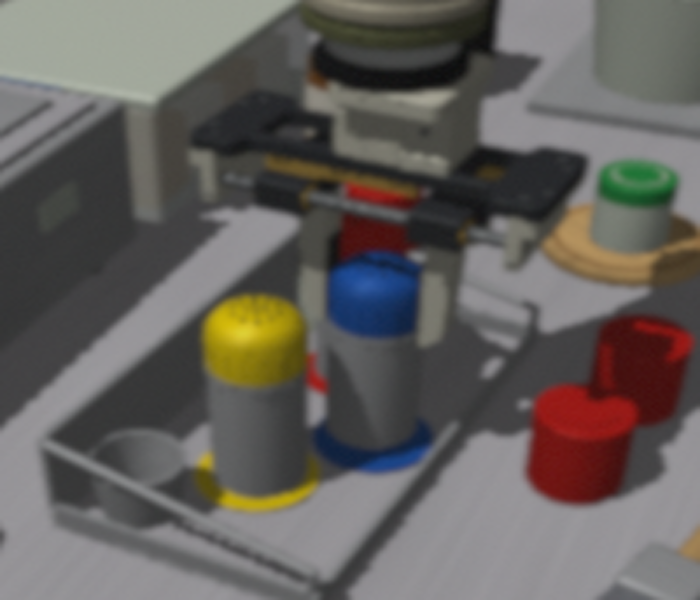

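Blue is centred over its pad. I'll lower, release and lift clear.

>>> carry_out(
  commands=[
    [[0,-0.1,0.4,0],[0,0,0.3,0],[0,0,0.2,0],[0,0,0,0],[0,0,0,0],[0,0,0,0]],
  ],
)

```text
t: 53.07
tool_pos: [0.5506, -0.0248, 0.1038]
orientation: [2.293, 2.146, 0.001]
force: [0.7, -1.8, 3.7]
opening: 0.0528
```

>>> carry_out(
  commands=[
    [[0,0,0,0],[0,0,0,0],[0,0,0,0],[0,0,0,0],[0,0,0,0]],
  ],
  claw=9.3,
)

```text
t: 53.48
tool_pos: [0.5496, -0.0246, 0.1028]
orientation: [-2.293, -2.147, 0.001]
force: [-0.3, -0.1, 0.3]
opening: 0.0822
```

>>> carry_out(
  commands=[
    [[0,0,-2,0],[0,0,-3,0],[0,0,-3,0],[0,0,-3,0],[0,0,-2,0],[3.8,0,0,0],[3.8,0,0,0],[3.8,0,0,0],[3.8,0,0,0],[3.8,0,0,0],[3.8,0,0,0],[3.8,0,0,0],[3.8,0,0,0],[3.8,0,0,0],[0,0,0,0],[0,0,0,0]],
  ],
)

```text
t: 54.82
tool_pos: [0.5716, 0.3186, 0.2321]
orientation: [-2.289, -2.151, 0.002]
force: [-0.9, -0.2, -0.1]
opening: 0.0926
```

Run:
```python
from h import *
o=snap('z')
for n in o:
  for c in HUE: print(n,c,blobs(o[n],c))
cv2.imwrite('pics/z.png',cv2.resize(o['top'][140:320,200:480],None,fx=2.8,fy=2.8,interpolation=2)[:,:,::-1])
h=cv2.cvtColor(o['top'],cv2.COLOR_RGB2HSV)
m=cv2.inRange(h,(45,100,40),(80,255,255));m[:,:395]=0;m[:220]=0
c=np.vstack(cv2.findContours(m,0,1)[0]);cc=cv2.minEnclosingCircle(c);print(cc,onz('top',cc[0],.072))
```

```text
side yellow [(656, 374, 44, 50, 18, np.float64(398.0), np.float64(52.5)), (618, 252, 178, 25, 30, np.float64(264.2), np.float64(193.5)), (185, 246, 232, 35, 18, np.float64(261.8), np.float64(243.4))]
side blue [(602, 285, 169, 26, 27, np.float64(297.6), np.float64(182.1)), (100, 281, 223, 31, 14, np.float64(296.5), np.float64(231.6))]
side red [(727, 280, 136, 30, 36, np.float64(295.4), np.float64(153.5)), (1626, 341, 186, 46, 62, np.float64(362.9), np.float64(216.1))]
side green [(87, 362, 139, 20, 9, np.float64(370.8), np.float64(143.9))]
top yellow [(731, 245, 179, 31, 37, np.float64(258.8), np.float64(195.3))]
top blue [(126, 381, 32, 5, 33, np.float64(383.4), np.float64(48.1)), (744, 272, 202, 31, 35, np.float64(287.9), np.float64(218.0))]
top red [(670, 386, 164, 32, 29, np.float64(402.0), np.float64(177.7)), (764, 302, 184, 35, 36, np.float64(320.6), np.float64(199.9)), (561, 281, 262, 27, 27, np.float64(294.0), np.float64(275.0)), (604, 324, 268, 29, 27, np.float64(337.9), np.float64(280.5))]
top green [(239, 424, 242, 29, 26, np.float64(436.1), np.float64(255.3)), (158, 433, 248, 14, 14, np.float64(439.3), np.float64(254.4))]
((438.0, 255.0), 14.560319900512695) [ 0.47512781 -0.32982606  0.072     ]
```

View pics/z.png

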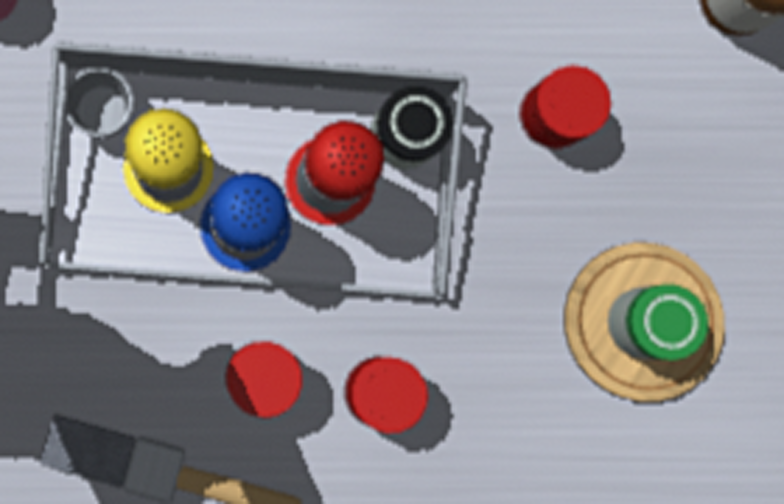

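View pics/side_z.png

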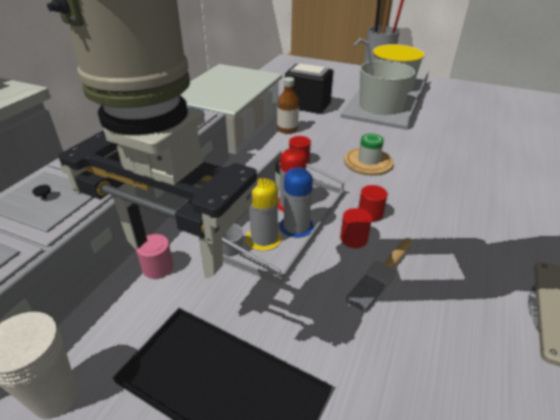

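All three shakers are within about 1 px of where they started on their pads. The tub measures about 4 mm from the board centre, and the gripper is clear at (0.57, 0.32, 0.23). I'll hand the job in.

```bash
python3 -c "
from plant import robot
print(abs(robot.read_state()['dq']).max()); print(robot.close_job())"
```

```text
0.022726309821960767
the job is handed in; nothing more can be done
None
```

The job is done and handed in at about 55 s of the 147 s allowed. I moved yellow, blue and red onto the black tray, then stood the green tub on the round board. After that I put red, yellow and blue back on the pads matching their lids.

**Shakers:** in the last pictures they stand upright on their own pads. Their lids are within about 1–2 px (roughly 2–3 mm) of where they started, and the limit is 12 mm.

**Green tub:** it stands upright about 4 mm from the board centre, and the limit is 15 mm. The two cameras disagreed by about 6 mm on where that centre is, so I aimed close to the top camera's reading. Even with that disagreement the tub is inside the limit.

**Everything else:** the black tub looks unmoved by eye, as do the red look-alikes. The gripper was about 0.3 m clear of everything it had handled. No check failed, but handing in gave no verdict.

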